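# Line up the ringed kernel under the hardness tester's plunger and load it

## Robot

A 7-joint arm with a two-finger parallel gripper is mounted at the origin on a cart in front of the work surface, level with it; the furniture and walls round the work are solid. World frame = base frame: x ahead of the robot, y to its left, z up, the work surface at z = 0. Lengths are in m, angles in rad, forces in N, time in s.
With the tool pointing down it reaches from about 0.35 to 0.775 m from the base axis. Payload 3.1 kg.
Tool frame: the origin (TCP) lies midway between the tips of the shut fingers; the grasp point (between the pads) lies 19 mm behind it; z points along the fingers, y is the line along which they close (so a half turn about z gives the same grasp; the last joint's range is limited). The gripper opens to 85 mm and grips with 20 to 120 N. Pads are 22 mm wide; open, the fingers measure 114 mm over their backs; the gripper's body (76 mm by 85 mm) begins 54 mm behind the grasp point. The pads swing forward as they close: fully open they stand 13 mm farther back than shut.
Start: joints at [1.295, 0.311, 0.014, 1.512, -0.004, 1.319, -0.027], TCP at [0.127, -0.535, 0.231] pointing down, gripper open.
Joint ranges: [-2.7, 2.7], [-0.3, 1.91], [-1.27, 1.3], [0.12, 2.57], [-1.44, 4.58], [0.2, 2.03], [-3.05, 3.05]. Speed limits (rad/s): [2.79, 2.79, 3.14, 3.14, 3.14, 3.14, 3.14].

## Interface

Orientations are given as a unit quaternion [w, x, y, z].
In Python, from workcell import env, optics, job gives the robot as it stands.
- The arm moves only by the tool step_arm, never from a script. Its argument "series" is text: rows parted by semicolons, each of 7 numbers parted by spaces: the shift along the tool's x, y, z as a fraction of full scale, then the turn, a rotation vector about the tool's x, y, z as a fraction of full scale, then the finger opening in mm, from 0 to 85.4. In form: tx ty tz wx wy wz grip; .... A call has 1 to 8 rows; each row is the pose to reach, as a shift and turn from the pose commanded when the call began, along the tool's axes at that moment; what a row does not reach only later rows make up. Full scale, the value 1, is 0.3 m for a shift and 90 degrees for a turn. A row lasts 1/10 s, in which the tool goes at most 50 mm and 8.59 degrees, less where a joint would pass 70% of its speed; a pose out of reach is approached as far as the arm can. A call with a number of a shift or a turn outside -1 to 1 is refused whole. A call with a gripper value outside its range is refused whole. The fingers move at their own pace and stop on an object; "force" is the grip in N (left out, the last holds). Time passes only in rows, so rows that repeat a pose let the fingers close. It gives the time, the measured TCP pose, the force, the opening and the grip force at its end, in the units of the state.
- env.sense(): the state, without advancing time (a new reading comes with each control period).
- optics.capture(name): name is "side" or "top"; returns a dict with "img" (400x640x3 uint8, red, green, blue), "mtx" (3x3 intrinsics, pixels), "rvec" (rotation vector, rad) and "tvec" (3), from world to camera coordinates, as OpenCV has them. Camera axes: x right, y down, z forward; pixel columns grow to the right and rows downward; lengths in m; the calibration is good to about 2 mm. A picture is of the moment at which its call begins. There is no depth.
- job.hand_in(): hands the job in; it is judged then, once.
The state is a dict: "time_s": time; "qpos": joint angles; "qd": joint speeds; "joint_efforts": joint torques, N m; "tool_pos": TCP position; "eef_rot": TCP orientation; "ft_force": force on the tool from outside, world axes, zero at the start; "wrist_torque": the same for the moment, N m; "grip_width": opening from 0.0 (shut) to 1.0 (fully open); "finger_force": force on a finger pad.
Only numpy, scipy, OpenCV 4.12 (cv2) and the standard library are available. Lean on these libraries where they do the work, as an engineer would, in place of code of your own. Each camera call takes 0.05 s, during which the arm holds its last target. There are 200 camera calls.

## Task

The blue marker has been left lying on the table of the grain hardness tester: stand it end-down in the pen pot, lay the kernel plate flat on the tester's table instead and slide it in until the kernel ringed in blue sits exactly under the plunger tip. Then, with the plate let go, pull the tester's lever fully down, keep it there for a second so that the plunger loads that kernel, and let the lever come all the way up again, leaving the plate where it is. Do not press the plunger on anything but the ringed kernel, and leave the other things on the desk where they stand.

Things in the scene. Friction and masses are not known exactly. Their poses are not given: they have to be found in the camera images.
- hardness_tester: Grain hardness tester, a grey cast C-frame fixed to the desk. Origin on the desk straight below the plunger; z up, open front towards its own -x. Base: x -140 to 105 mm, y +-57 mm. Flat steel work table, 14 mm above the desk: x -137 to 45, y +-50 mm. Column: x 55 to 103, y +-33 mm.
- head_front (a point): Front of the tester's overhanging head, lower edge: x -44, y 0, z 100 mm of the tester. The head: x -44 to 101, y -30 to 44, z 100 to 205 mm, with a dial (diameter 54, centre at z 152 mm) out to x = -57 mm and the plunger's bearing (diameter 30) down to z 76 mm. Near it only a tool leaning back from the head (about 40 degrees) has room.
- plunger: The tester's plunger, a dark steel pin (diameter 5 mm at the foot, 10 mm above) that hangs out of the head, pointing down, on a load spring. It moves only up and down. Origin at its tip.
- plunger_tip (a point): Centre of the plunger's flat tip (diameter 5 mm). At rest 40 mm above the desk: 26 mm above the tester's table, 12 mm above a kernel on a plate lying there. The lever takes it down 18 mm; it gives way by spring once it has met the kernel.
- load_lever (a joint): Angle of the tester's hand lever: 0 = up at rest, pointing forward (tester's -x) and 60 degrees above level; 1.05 = fully down, level. A spring brings it back up; 3 to 5 N at the knob takes it down.
- lever_knob (a point): Centre of the black ball (diameter 25 mm) at the end of the lever, 110 mm from the pivot; it moves with the lever in a plane parallel to the tester's x and z.
- lever_pivot (a point): Point of the lever's pivot axis in that same plane, fixed on the tester at x = 45, y = -66, z = 165 mm; the axis lies along the tester's y.
- kernel_plate: Loose aluminium plate 96 x 42 x 10 mm (x, y, z), about 110 g, with six round kernels (diameter 9 mm, standing 4 mm out of the top) at x = -26, -4, 18 mm and y = -10, 10 mm. Origin at the centre of its underside. The end at -x is bare (22 mm without kernels).
- ringed_kernel (a point): Top of the one kernel that has a blue ring (diameter 19 mm) drawn round it: at x = 18, y = 10, z = 14 mm of the plate.
- marker: Marker pen with a blue cap, 135 mm long (its y axis, +-68 mm), diameter about 16 mm, 20 g, lying on the tester's table. Origin on its underside below the middle: the pen's axis runs 8 mm above it along its own z.
- pen_pot: Round dark steel pen pot, outer diameter 49 mm (52 mm at the rubber foot), 92 mm high, inner diameter 42 mm, inner floor 12 mm up, about 350 g, standing loose. Origin at the centre of its underside.
- pen_pot_mouth (a point): Centre of the pot's mouth, 92 mm above its underside.
- glue_stick: Bystander: white and yellow glue stick standing, diameter 25, 90 mm high. Origin at the centre of its underside.
- sample_jar: Bystander: clear sample jar with red cap, diameter 42, 80 mm high. Origin at the centre of its underside.
- petri_dish: Bystander: small glass dish with seed, diameter 60, 13 mm high. Origin at the centre of its underside.
- small_carton: Bystander: small cardboard carton 40 x 60 x 52 mm. Origin at the centre of its underside.
- brass_weight: Bystander: brass knob weight, diameter 23, 37 mm high. Origin at the centre of its underside.

How it is judged:
By the outcome, as a careful person would: the job done as asked, in the order asked, and still so for the second after the job is handed in, with the robot touching nothing.
It also fails if it takes over 72 s, if anything falls off the work surface, if the arm or the gripper's body presses on something with over 40 N, if the wrist force passes 120 N, or if a joint passes its speed limit or range.

## Working session

There is one attempt and no reset: what is moved stays moved. The work goes in short steps, Python scripts to look and compute and a tool call to move; the robot and the scene stay as the last step left them, time stands still between calls to the robot, and variables do not carry over. Pictures are saved under pics/ and viewed, at most 10 in all, crops included, and the job is handed in when it is done.

Besides the shell and the picture viewer there is one more tool, called after "Request:" as a command line: name --argument value ..., lists and objects as JSON in quotes. step_arm: Moves the arm, as the interface text tells. Its arguments: {"type":"object","properties":{"series":{"type":"string"},"force":{"type":"number"}},"required":["series"]}

```bash
mkdir -p pics; ls; python3 - <<'E'
from workcell import env, optics, job
import cv2,numpy as np
for n in ("top","side"):
    c=optics.capture(n); cv2.imwrite(f"pics/{n}0.png",c["img"][:,:,::-1]); 
    R=cv2.Rodrigues(c["rvec"])[0]; print(n,-R.T@np.ravel(c["tvec"]),R[2],c["mtx"].tolist())
print(env.sense())
E
```

```text
pics
top [ 0.35691627 -0.07631732  1.28567424] [ 0.14876934  0.02561789 -0.98854004] [[382.57815104529936, 0.0, 319.6267773578307], [0.0, 382.57815104529936, 196.57143134459906], [0.0, 0.0, 1.0]]
side [-0.4068694   0.9028405   0.83952901] [ 0.60836423 -0.64507994 -0.4623471 ] [[452.85522616394843, 0.0, 322.1934963907971], [0.0, 452.85522616394843, 198.83957085036369], [0.0, 0.0, 1.0]]
{'time_s': 0.1, 'qpos': array([ 1.29527304,  0.31165899,  0.01399143,  1.51287463, -0.00444386,
        1.31920378, -0.02719329]), 'qd': array([ 0.0011012 , -0.00132708, -0.00071998, -0.00295224,  0.00038783,
        0.00062691,  0.00090049]), 'joint_efforts': array([ 5.09094862e-04, -3.80855584e+01,  1.46482908e-01, -2.31242913e+01,
        1.23085987e-02,  8.01886898e-03, -1.66923235e-05]), 'tool_pos': array([ 0.12731419, -0.53439874,  0.2303313 ]), 'eef_rot': array([-1.04675364e-03,  9.93168753e-01,  1.16682097e-01, -1.46160334e-04]), 'ft_force': array([-0.29538758, -0.78004995,  0.43100396]), 'wrist_torque': array([-0.00141708,  0.02952746, -0.02927376]), 'finger_force': 0.0, 'grip_width': 0.9998481455197491}
```

View pics/top0.png

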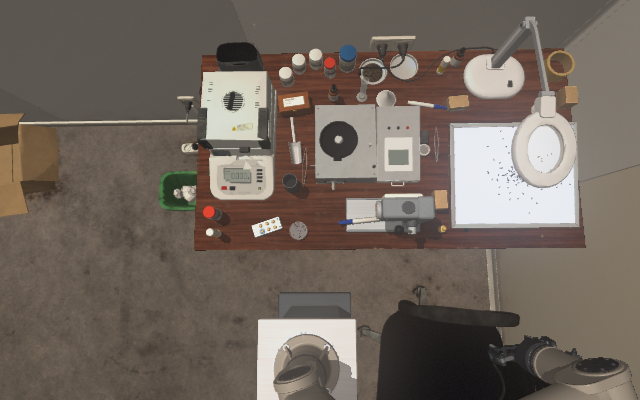

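View pics/side0.png

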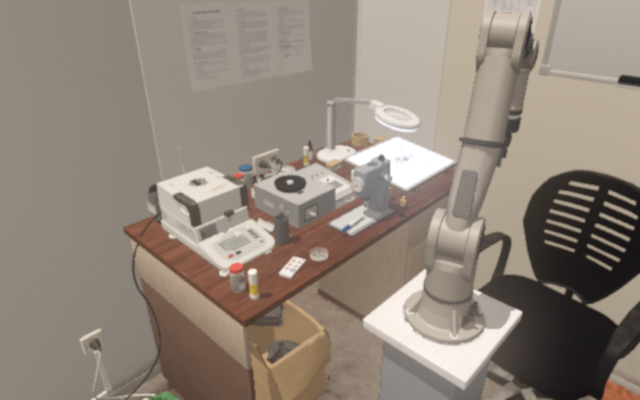

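The top view has the tester at about (390,212), opening left (its -x is roughly world +y). The marker is at (360,221), the plate at (267,227), the pot at (291,182), the dish at (299,230), and the lever knob is near (410,229).

```bash
cat > h.py <<'E'
import numpy as np, cv2
from workcell import env, optics
def cap(n):
    c=optics.capture(n); c["R"]=cv2.Rodrigues(c["rvec"])[0]; c["C"]=-c["R"].T@np.ravel(c["tvec"]); return c
def plane(c,px,z):
    d=c["R"].T@np.linalg.solve(c["mtx"],[px[0],px[1],1.]); return c["C"]+d*(z-c["C"][2])/d[2]
def proj(c,P): return cv2.projectPoints(np.array(P,float).reshape(-1,3),c["rvec"],c["tvec"],c["mtx"],None)[0].reshape(-1,2)
def tri(c1,p1,c2,p2):
    P=[c["mtx"]@np.c_[c["R"],np.ravel(c["tvec"])] for c in (c1,c2)]
    X=cv2.triangulatePoints(P[0],P[1],np.array(p1,float),np.array(p2,float)).ravel(); return X[:3]/X[3]
def crop(c,x0,y0,x1,y1,s): return cv2.resize(c["img"][y0:y1,x0:x1,::-1],None,fx=s,fy=s,interpolation=cv2.INTER_CUBIC)
E
python3 - <<'E'
from h import *
t=cap("top"); s=cap("side")
a=crop(t,245,170,445,240,4); b=crop(s,270,150,410,275,2.7); b2=crop(s,335,150,420,245,3.5)
h=max(b.shape[0],b2.shape[0]); o=np.zeros((280+h,800,3),np.uint8); o[:280,:800]=a
o[280:280+b.shape[0],:b.shape[1]]=b; o[280:280+b2.shape[0],400:400+b2.shape[1]]=b2
cv2.imwrite("pics/c1.png",o); print(o.shape)
hs=cv2.cvtColor(t["img"],cv2.COLOR_RGB2HSV)
def comps(m,name,mn=4):
    n,l,st,ce=cv2.connectedComponentsWithStats(m.astype(np.uint8))
    for i in range(1,n):
        if st[i,4]>=mn: print(name,st[i],ce[i].round(1))
for c,n,r in((t,"top",(250,170,460,245)),(s,"side",(260,150,420,290))):
    h=cv2.cvtColor(c["img"],cv2.COLOR_RGB2HSV); M=np.zeros(h.shape[:2],bool); M[r[1]:r[3],r[0]:r[2]]=1
    comps(M&(h[...,0]>100)&(h[...,0]<130)&(h[...,1]>110),n+" blue")
    comps(M&(h[...,1]<60)&(h[...,2]>170),n+" white",20)
E
```

```text
(618, 800, 3)
top blue [339 220  13   4  41] [345.1 221.4]
top white [250 170  23  29 535] [261.4 184.8]
top white [319 170  25   8 135] [331.4 173.7]
top white [346 170  74  11 513] [383.4 173.8]
top white [451 170   9  58 382] [455.8 196. ]
top white [384 194  39   4 122] [401.5 195.2]
top white [347 200  34  23 607] [361.1 210. ]
top white [377 203   4  10  34] [378.6 207.8]
top white [252 217  30  20 283] [266.  226.4]
top white [347 221  38   9 224] [367.3 225.5]
side white [260 150  18   7  51] [267.3 152.5]
side white [ 260  150  160   55 4046] [348.7 172.6]
side white [345 197  10   5  22] [349.6 199.3]
side white [330 205  44  29 589] [352.6 219.5]
side white [260 218  15  36 397] [265.7 236.5]
side white [310 251  18  10 101] [319.2 255.8]
side white [279 256  26  22 292] [291.3 266.6]
side white [399 273  21  17 191] [412.2 283.7]
```

View pics/c1.png

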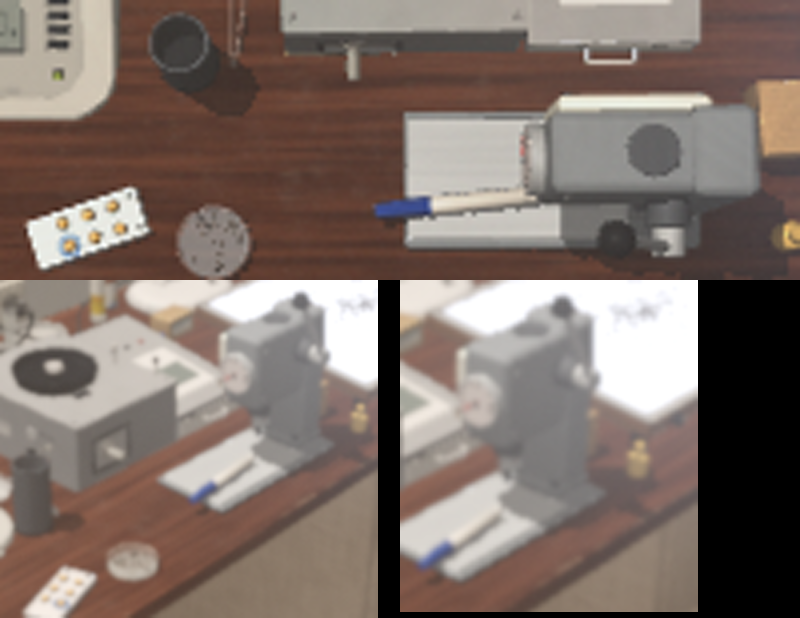

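The crop shows the base's front edge at u≈346 (rows 198 to 232). The pen cap is at (340,222) and its white end at about (379,218). The blue-ringed kernel is at (262,231) at the left end of the plate, with the bare end on the right at (280,222). The pot rim is centred at about (290,181).

```bash
cat > meas.py <<'E'
from h import *
def cross(p,thr):  # first subpixel rising crossing
    for i in range(len(p)-1):
        if p[i]<thr<=p[i+1]: return i+(thr-p[i])/(p[i+1]-p[i])
def tester(t):
    g=t["img"].min(2).astype(float)
    F=[(335+cross(g[r,335:360],95),r) for r in list(range(202,217))]
    U=[(c,190+cross(g[190:204,c],95)) for c in range(350,372)]
    D=[(c,242-cross(g[242:222:-1,c],95)) for c in range(352,382)]
    L=[]
    for S in (F,U,D):
        W=np.array([plane(t,p,.012)[:2] for p in S]); m=np.median(W,0)
        vx,vy,x,y=cv2.fitLine(W.astype(np.float32),cv2.DIST_HUBER,0,1e-3,1e-4).ravel(); L.append((np.array([x,y]),np.array([vx,vy])))
    return L
def tpose(t):
    F,U,D=tester(t); 
    d=(U[1]*np.sign(-U[1][1])+D[1]*np.sign(-D[1][1]));d/=np.linalg.norm(d)   # tester +x ~ world -y
    n=np.array([-d[1],d[0]])
    yc=(U[0]@n+D[0]@n)/2; w=U[0]@n-D[0]@n
    o=d*(F[0]@d+.140)+n*yc
    a=[np.degrees(np.arctan2(v[1]*np.sign(-v[1]),v[0]*np.sign(-v[1]))) for v in (U[1],D[1])]
    return o,d,n,w,a,np.degrees(np.arctan2(*F[1][::-1]))
def blue(c,r,hi=130,s=110):
    h=cv2.cvtColor(c["img"],cv2.COLOR_RGB2HSV); m=np.zeros(h.shape[:2],np.uint8)
    m[r[1]:r[3],r[0]:r[2]]=1
    return m&((h[...,0]>95)&(h[...,0]<hi)&(h[...,1]>s)).astype(np.uint8)
E
python3 - <<'E'
from meas import *
t=cap("top"); s=cap("side")
o,d,n,w,a,f=tpose(t); print("tester",o,d,"w",w,a,f)
T=lambda x,y,z:np.r_[o+d*x+n*y,z]
k=T(45-.055*1000,0,0); 
P=[T(-.010,-.066,.165+.0953),T(-.044,0,.1),T(-.057,0,.152),T(-.137,.05,.014),T(-.14,-.057,0)]
print("knob,head,dial,..top",proj(t,P).round(1).tolist(),"side",proj(s,P).round(1).tolist())
# plate
hs=cv2.cvtColor(t["img"],cv2.COLOR_RGB2HSV); v=t["img"].max(2)
m=np.zeros(v.shape,np.uint8); m[212:242,248:287]=(v[212:242,248:287]>150)
m=cv2.morphologyEx(m,cv2.MORPH_CLOSE,np.ones((5,5))); cs=max(cv2.findContours(m,0,1)[0],key=cv2.contourArea)
W=np.array([plane(t,p,.010)[:2] for p in cs[:,0]],np.float32); r=cv2.minAreaRect(W*1000); print("plate rect mm",r, cv2.boxPoints(r).tolist())
h=hs[212:242,248:287]; b=((h[...,0]>95)&(h[...,0]<125)&(h[...,1]>35)&(h[...,2]>120)); ys,xs=np.nonzero(b); print("ring",len(xs),xs.mean()+248,ys.mean()+212,plane(t,(xs.mean()+248,ys.mean()+212),.01))
# marker
ys,xs=np.nonzero(blue(t,(330,212,356,232))); C=np.array([plane(t,p,.022)[:2] for p in zip(xs,ys)]); print("cap",C.mean(0),C.min(0),C.max(0))
R=t["img"].astype(int); mk=(R[...,0]-R[...,2]>14)&(R.min(2)>140); mk[:212]=0;mk[232:]=0;mk[:,:345]=0;mk[:,395:]=0
ys,xs=np.nonzero(mk); print(len(xs)); C=np.array([plane(t,p,.022)[:2] for p in zip(xs,ys)]); print("body",C.mean(0),C.min(0),C.max(0))
# pot: dark ellipse/ rim
for p in ((290,181),): print("pot guess",plane(t,p,.092))
g=cv2.GaussianBlur(t["img"][165:205,275:310].max(2),(3,3),0); print(g[::2,::2])
E
```

```text
tester [ 0.4868021 -0.2694385] [-0.00691094 -0.99997616] w 0.11368644 [np.float32(-90.59777), np.float32(-90.19416)] -0.6882852
knob,head,dial,..top [[398.4, 229.4], [377.6, 211.4], [375.4, 209.5], [346.3, 199.4], [345.5, 231.7]] side [[380.1, 157.1], [356.9, 196.7], [355.0, 184.7], [328.8, 222.2], [350.8, 236.9]]
plate rect mm ((449.3285217285156, 136.23626708984375), (41.0283317565918, 95.00418090820312), 18.970680236816406) [[414.4864196777344, 174.48944091796875], [445.3707580566406, 84.64542388916016], [484.1706237792969, 97.98309326171875], [453.2862854003906, 187.82711791992188]]
ring 14 262.14285714285717 231.14285714285714 [0.43384168 0.14946722 0.01      ]
cap [ 0.46314005 -0.12729532] [ 0.4580803  -0.14684841] [ 0.46807596 -0.10712011]
90
body [ 0.46953891 -0.190595  ] [ 0.4610956  -0.23580476] [ 0.49042931 -0.1533231 ]
pot guess [0.5875268  0.04867445 0.092     ]
[[ 99  98  97  97  97  96  97  95  94  96  96  97  97 102 103 103 101  94]
 [ 96  97  96  94  94  92  92  90  89  90  89  90  91  94  95  96  88  85]
 [100  99  97  95  94  95  94  93  93  93  95  95  96 101 101 
[... 588 characters left out ...]
 59  73  84  95 104 104]
 [ 97  97  95  95  93  79  76  76  76  68  58  56  60  67  68  68  77  90]
 [103 103 103 101  99  83  63  59  59  57  57  56  62  65  66  66  68  81]
 [ 93  94  95  95  96  95  79  62  58  57  58  61  65  66  66  65  65  69]
 [ 94  94  95  96  98  99  98  92  76  67  68  71  71  71  71  71  71  82]
 [101 102 102 102 103 101  99 100 100  92  77  71  71  72  72  72  77  97]
 [ 97  98 100 100 101 102 104 103 103 105 103  84  75  72  72  73  90 102]
 [ 94  93  93  93  93  93  95  95  94  95  94  92  87  87  87  88  95  96]
 [ 88  87  88  89  89  88  90  92  93  92  91  90  90  90  91  94  97  99]
 [ 92  92  93  92  91  92  94  95  94  93  93  94  92  91  92  93  93  95]]
```

```bash
cat > go.py <<'E'
from h import *
from scipy.spatial.transform import Rotation as Ro
def st():
    s=env.sense(); q=s["eef_rot"]; return s,np.array(s["tool_pos"]),Ro.from_quat([q[1],q[2],q[3],q[0]])
def ori(yaw,lean=0,roll=0): # tool z down, tool x at yaw deg; lean: turn about tool y
    a=np.radians(yaw); x=np.array([np.cos(a),np.sin(a),0]); z=np.array([0,0,-1.]); 
    return Ro.from_matrix(np.c_[x,np.cross(z,x),z])*Ro.from_euler('y',lean,degrees=True)
def to(*goals):
    s,p,R=st(); print("t",round(s["time_s"],2),"q",s["qpos"].round(2),"p",p.round(4),"grip",round(s["grip_width"]*85.4,1),"ff",round(float(s["finger_force"]),1),"F",np.round(s["ft_force"],1))
    print(" R",R.as_matrix().round(3).tolist())
    for g,G in goals: print(" ->",(R.inv().apply(np.array(g)-p)/.3).round(3),((R.inv()*G).as_rotvec()/(np.pi/2)).round(3))
E
python3 - <<'E'
from go import *
to(([.30,-.40,.36],ori(60)),([.462,-.1367,.30],ori(95.8)),([.464,-.1367,.12],ori(95.8)))
t=cap("top");s=cap("side");P=[[.5875,.0487,.092],[.5875,.0487,0]];print(proj(s,P),proj(t,P))
E
```

```text
t 0.3 q [ 1.3   0.31  0.01  1.51 -0.    1.32 -0.03] p [ 0.1274 -0.5348  0.2309] grip 85.1 ff 0.0 F [-0.2  0.9 -0.3]
 R [[0.973, 0.232, -0.0], [0.232, -0.973, 0.001], [-0.0, -0.001, -1.0]]
 -> [ 0.664 -0.304 -0.43 ] [-0.    -0.    -0.518]
 -> [ 1.393 -1.033 -0.23 ] [-0.    -0.    -0.916]
 -> [ 1.399 -1.031  0.37 ] [-0.    -0.    -0.916]
[[280.80307993 217.0664557 ]
 [282.00111053 240.48934736]] [[289.99193472 181.00835748]
 [292.76926691 186.08699179]]
```

Request:
step_arm --series "0 0 -0.43 0 0 0 60; 0.3 -0.12 -0.43 0 0 -0.2 50; 0.66 -0.3 -0.43 0 0 -0.52 40; 0.66 -0.3 -0.43 0 0 -0.52 40; 0.66 -0.3 -0.43 0 0 -0.52 40; 0.66 -0.3 -0.43 0 0 -0.52 40; 0.66 -0.3 -0.43 0 0 -0.52 40; 0.66 -0.3 -0.43 0 0 -0.52 40" --force 40

```text
time_s: 1.2
tool_pos: [0.3003, -0.4009, 0.3608]
eef_rot: [0.001, 0.864, 0.503, -0.0]
ft_force: [0.1, -1.0, 0.6]
grip_width: 0.471
finger_force: 0.0
```

```bash
python3 - <<'E'
from go import *
to(([.462,-.1367,.30],ori(95.8)),([.464,-.1367,.10],ori(95.8)))
E
```

```text
t 1.2 q [ 1.07  0.18 -0.22  1.37  0.04  1.6   0.34] p [ 0.3003 -0.4009  0.3608] grip 40.2 ff 0.0 F [ 0.1 -1.   0.6]
 R [[0.495, 0.869, 0.0], [0.869, -0.495, -0.001], [-0.001, 0.001, -1.0]]
 -> [1.032 0.033 0.202] [ 0.     0.001 -0.394]
 -> [1.036 0.038 0.869] [ 0.     0.001 -0.394]
```

Request:
step_arm --series "0.5 0.02 0 0 0 -0.2 40; 1 0.03 0 0 0 -0.39 40; 1 0.03 0 0 0 -0.39 40; 1 0.03 0 0 0 -0.39 40; 1 0.03 0 0 0 -0.39 40; 1 0.03 0 0 0 -0.39 40; 1 0.03 0.5 0 0 -0.39 40; 1 0.035 0.8 0 0 -0.39 40"

```text
time_s: 2.0
tool_pos: [0.4581, -0.1455, 0.2603]
eef_rot: [0.002, 0.673, 0.739, 0.001]
ft_force: [-0.4, -1.8, -0.9]
grip_width: 0.465
finger_force: 0.0
```

```bash
python3 - <<'E'
from go import *
to(([.464,-.1367,.05],ori(95.8)),([.464,-.1367,.0175],ori(95.8)))
E
```

```text
t 2.0 q [ 0.71  0.18 -0.52  1.63  0.09  1.35  0.28] p [ 0.4581 -0.1455  0.2603] grip 39.7 ff 0.0 F [-0.4 -1.8 -0.9]
 R [[-0.093, 0.996, 0.005], [0.996, 0.093, -0.002], [-0.002, 0.004, -1.0]]
 -> [0.029 0.019 0.701] [ 0.003  0.002 -0.005]
 -> [0.029 0.019 0.809] [ 0.003  0.002 -0.005]
```

Request:
step_arm --series "0.03 0.02 0.7 0 0 0 40; 0.03 0.02 0.7 0 0 0 40; 0.03 0.02 0.7 0 0 0 40; 0.03 0.02 0.7 0 0 0 40; 0.03 0.02 0.7 0 0 0 40; 0.03 0.02 0.7 0 0 0 40; 0.03 0.02 0.7 0 0 0 40"

```text
time_s: 2.7
tool_pos: [0.4634, -0.1376, 0.0523]
eef_rot: [0.002, 0.674, 0.738, 0.001]
ft_force: [0.5, 0.5, 1.1]
grip_width: 0.469
finger_force: 0.0
```

```bash
python3 - <<'E'
from go import *
to(([.464,-.1367,.0175],ori(95.8)))
t=cap("top");s=cap("side")
cv2.imwrite("pics/c2.png",np.hstack([crop(t,310,170,440,250,3),crop(s,290,150,410,230,3)]))
E
```

```text
t 2.7 q [ 0.64  0.41 -0.48  1.91  0.24  0.87  0.13] p [ 0.4634 -0.1376  0.0523] grip 40.1 ff 0.0 F [0.5 0.5 1.1]
 R [[-0.091, 0.996, 0.004], [0.996, 0.091, -0.001], [-0.002, 0.004, -1.0]]
 -> [0.003 0.002 0.116] [ 0.002  0.001 -0.007]
```

View pics/c2.png

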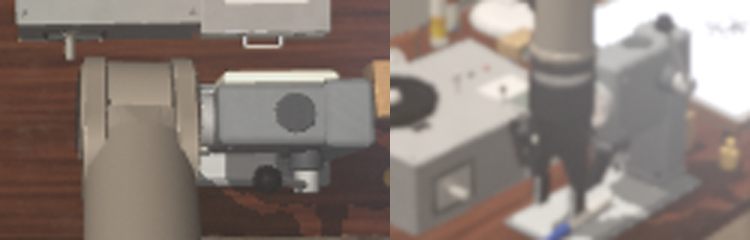

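The side view shows the open fingers straddling the pen by the blue cap at about (555,232) in the crop, and the wrist is clear of the head.

Request:
step_arm --series "0.003 0.002 0.08 0 0 0 40; 0.003 0.002 0.116 0 0 0 40; 0.003 0.002 0.116 0 0 0 40; 0.003 0.002 0.116 0 0 0 0; 0.003 0.002 0.116 0 0 0 0; 0.003 0.002 0.116 0 0 0 0; 0.003 0.002 0.116 0 0 0 0; 0.003 0.002 0.116 0 0 0 0" --force 50

```text
time_s: 3.6
tool_pos: [0.463, -0.1358, 0.0167]
eef_rot: [0.001, 0.674, 0.739, 0.0]
ft_force: [-1.0, 0.3, 6.7]
grip_width: 0.149
finger_force: 49.0
```

Request:
step_arm --series "0 0 -0.04 0 0 0 0; 0.1 0 -0.05 0 0 0 0; 0.2 0 -0.06 0 0 0 0; 0.35 0 -0.07 0 0 0 0; 0.35 0 -0.3 0 0 0 0; 0.35 0 -0.5 0 0 0 0; 0.35 0 -0.65 0 0 0 0; 0.35 0 -0.8 0 0 0 0"

```text
time_s: 4.4
tool_pos: [0.4519, -0.0304, 0.2392]
eef_rot: [0.0, 0.673, 0.739, 0.0]
ft_force: [1.7, -0.3, -0.2]
grip_width: 0.149
finger_force: 49.0
```

```bash
python3 - <<'E'
from go import *
# pen vertical: tool x up, tool z horizontal outward (yaw a), tilt e down
def pen(a,e):
    a,e=np.radians(a),np.radians(e); z=np.array([np.cos(a)*np.cos(e),np.sin(a)*np.cos(e),-np.sin(e)]); x=np.array([np.cos(a)*np.sin(e),np.sin(a)*np.sin(e),np.cos(e)])
    return Ro.from_matrix(np.c_[x,np.cross(z,x),z])
for a in (0,20,45,90): to(([.5875,.0487,.25],pen(a,15)))
E
```

```text
t 4.4 q [ 0.54  0.14 -0.57  1.73  0.08  1.29  0.05] p [ 0.4519 -0.0304  0.2392] grip 12.7 ff 49.0 F [ 1.7 -0.3 -0.2]
 R [[-0.094, 0.996, 0.001], [0.996, 0.094, -0.0], [-0.0, 0.001, -1.0]]
 -> [ 0.22   0.475 -0.036] [-0.682  0.622  0.89 ]
t 4.4 q [ 0.54  0.14 -0.57  1.73  0.08  1.29  0.05] p [ 0.4519 -0.0304  0.2392] grip 12.7 ff 49.0 F [ 1.7 -0.3 -0.2]
 R [[-0.094, 0.996, 0.001], [0.996, 0.094, -0.0], [-0.0, 0.001, -1.0]]
 -> [ 0.22   0.475 -0.036] [-0.542  0.703  0.708]
t 4.4 q [ 0.54  0.14 -0.57  1.73  0.08  1.29  0.05] p [ 0.4519 -0.0304  0.2392] grip 12.7 ff 49.0 F [ 1.7 -0.3 -0.2]
 R [[-0.094, 0.996, 0.001], [0.996, 0.094, -0.0], [-0.0, 0.001, -1.0]]
 -> [ 0.22   0.475 -0.036] [-0.364  0.776  0.476]
t 4.4 q [ 0.54  0.14 -0.57  1.73  0.08  1.29  0.05] p [ 0.4519 -0.0304  0.2392] grip 12.7 ff 49.0 F [ 1.7 -0.3 -0.2]
 R [[-0.094, 0.996, 0.001], [0.996, 0.094, -0.0], [-0.0, 0.001, -1.0]]
 -> [ 0.22   0.475 -0.036] [-0.039  0.833  0.051]
```

```bash
cat >> go.py <<'E'
def pen(a,e):
    a,e=np.radians(a),np.radians(e); z=np.array([np.cos(a)*np.cos(e),np.sin(a)*np.cos(e),-np.sin(e)]); x=np.array([np.cos(a)*np.sin(e),np.sin(a)*np.sin(e),np.cos(e)])
    return Ro.from_matrix(np.c_[x,np.cross(z,x),z])
E
python3 - <<'E'
from go import *
to(([.53,.0,.30],pen(45,20)),([.53,.0,.30],pen(35,20)))
t=cap("top"); print("box corner z.1",plane(t,(316,185),.1),plane(t,(316,185),.05))
E
```

```text
t 4.4 q [ 0.54  0.14 -0.57  1.73  0.08  1.29  0.05] p [ 0.4519 -0.0304  0.2392] grip 12.7 ff 49.0 F [ 1.7 -0.3 -0.2]
 R [[-0.094, 0.996, 0.001], [0.996, 0.094, -0.0], [-0.0, 0.001, -1.0]]
 -> [ 0.077  0.269 -0.202] [-0.34   0.725  0.487]
 -> [ 0.077  0.269 -0.202] [-0.407  0.701  0.583]
box corner z.1 [ 0.57231889 -0.0343501   0.1       ] [ 0.58140244 -0.03258033  0.05      ]
```

Request:
step_arm --series "0.02 0.07 -0.2 -0.085 0.18 0.12 0; 0.04 0.13 -0.2 -0.17 0.36 0.24 0; 0.06 0.2 -0.2 -0.25 0.54 0.36 0; 0.08 0.27 -0.2 -0.34 0.725 0.487 0; 0.08 0.27 -0.2 -0.34 0.725 0.487 0; 0.08 0.27 -0.2 -0.34 0.725 0.487 0; 0.08 0.27 -0.2 -0.34 0.725 0.487 0; 0.08 0.27 -0.2 -0.34 0.725 0.487 0"

```text
time_s: 5.25
tool_pos: [0.5312, -0.001, 0.2971]
eef_rot: [-0.184, 0.773, 0.41, 0.448]
ft_force: [-1.3, 1.2, -0.7]
grip_width: 0.146
finger_force: 49.0
```

```bash
python3 - <<'E'
from go import *
to(([.53,.0,.30],pen(45,20)))
E
```

```text
t 5.25 q [ 1.    0.15 -0.46  2.01 -1.08  1.13  0.52] p [ 0.5312 -0.001   0.2971] grip 12.5 ff 49.0 F [-1.3  1.2 -0.7]
 R [[0.262, 0.799, 0.542], [0.469, -0.596, 0.652], [0.843, 0.083, -0.531]]
 -> [ 0.009 -0.004 -0.005] [-0.059  0.131  0.088]
```

Request:
step_arm --series "0 0 0 -0.06 0.13 0.09 0; 0 0 0 -0.06 0.13 0.09 0; 0 0 0 -0.06 0.13 0.09 0; 0 0 0 -0.06 0.13 0.09 0"

```text
time_s: 5.65
tool_pos: [0.5309, 0.0004, 0.2968]
eef_rot: [-0.22, 0.758, 0.315, 0.526]
ft_force: [0.1, -0.0, -0.7]
grip_width: 0.146
finger_force: 49.0
```

```bash
python3 - <<'E'
from go import *
s,p,R=st(); M=R.as_matrix(); g=p-.007*M[:,2]; w=g-.104*M[:,0]
print("grip",g,"white end",w)
to(([.58,.045,.29],pen(45,18)))
t=cap("top");s=cap("side")
cv2.imwrite("pics/c3.png",np.hstack([crop(t,230,120,360,240,3),crop(s,240,120,360,240,3)]))
E
```

```text
grip [ 0.5263238  -0.00425064  0.29922496] white end [ 0.50064432 -0.02989634  0.20176286]
t 5.65 q [ 1.06  0.2  -0.45  2.16 -1.35  1.15  0.7 ] p [5.309e-01 4.000e-04 2.968e-01] grip 12.5 ff 49.0 F [ 0.1 -0.  -0.7]
 R [[0.247, 0.71, 0.66], [0.247, -0.704, 0.666], [0.937, -0.002, -0.349]]
 -> [0.056 0.011 0.215] [-0.003  0.027 -0.   ]
```

View pics/c3.png

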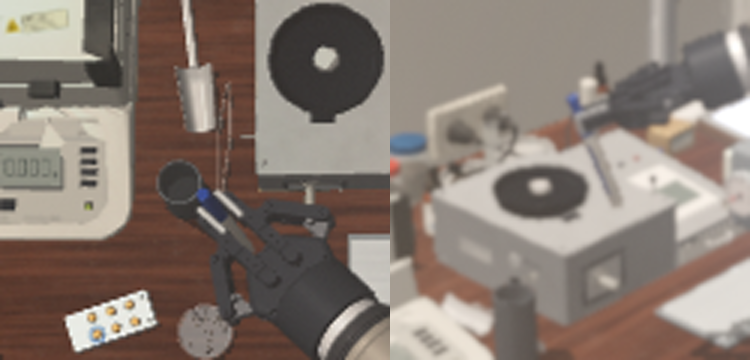

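Both views show the pen held upright by its cap end, with its white end down. The pot rim is at about (290,181) in the full frame and the gripper approaches it from the tester side.

```bash
python3 - <<'E'
from go import *
s,p,R=st(); M=R.as_matrix()
g=np.array([.5875,.0487,.071])+.081*M[:,0]; T=g+.007*M[:,2]; print(T)
to((T+[0,0,.11],R),(T+[0,0,.05],R),(T,R))
E
```

```text
[0.61186946 0.07350905 0.14448905]
t 5.75 q [ 1.06  0.2  -0.45  2.16 -1.35  1.15  0.7 ] p [5.319e-01 4.000e-04 2.980e-01] grip 13.0 ff 49.0 F [-0.2 -0.   0.2]
 R [[0.244, 0.711, 0.66], [0.249, -0.704, 0.666], [0.937, 0.002, -0.348]]
 -> [-0.01   0.018  0.389] [0. 0. 0.]
 -> [-0.198  0.017  0.458] [0. 0. 0.]
 -> [-0.354  0.017  0.516] [0. 0. 0.]
```

Request:
step_arm --series "0 0.01 0.13 0 0 0 0; 0 0.018 0.26 0 0 0 0; -0.01 0.018 0.39 0 0 0 0; -0.01 0.018 0.39 0 0 0 0; -0.01 0.018 0.39 0 0 0 0; -0.1 0.018 0.425 0 0 0 0; -0.2 0.018 0.46 0 0 0 0; -0.2 0.018 0.46 0 0 0 0"

```text
time_s: 6.55
tool_pos: [0.6105, 0.0709, 0.1862]
eef_rot: [-0.225, 0.761, 0.308, 0.525]
ft_force: [0.1, 1.0, -0.0]
grip_width: 0.15
finger_force: 49.0
```

```bash
python3 - <<'E'
from go import *
s,p,R=st(); M=R.as_matrix()
g=np.array([.5875,.0487,.071])+.081*M[:,0]; T=g+.007*M[:,2]
to((T,R))
t=cap("top");s=cap("side")
cv2.imwrite("pics/c4.png",np.hstack([crop(t,240,130,340,230,4),crop(s,240,150,340,250,4)]))
E
```

```text
t 6.55 q [ 1.26  0.8  -1.14  2.16 -1.43  0.41  0.98] p [0.6105 0.0709 0.1862] grip 12.8 ff 49.0 F [ 0.1  1.  -0. ]
 R [[0.259, 0.705, 0.66], [0.233, -0.709, 0.665], [0.937, -0.019, -0.348]]
 -> [-0.127  0.006  0.057] [0. 0. 0.]
```

View pics/c4.png

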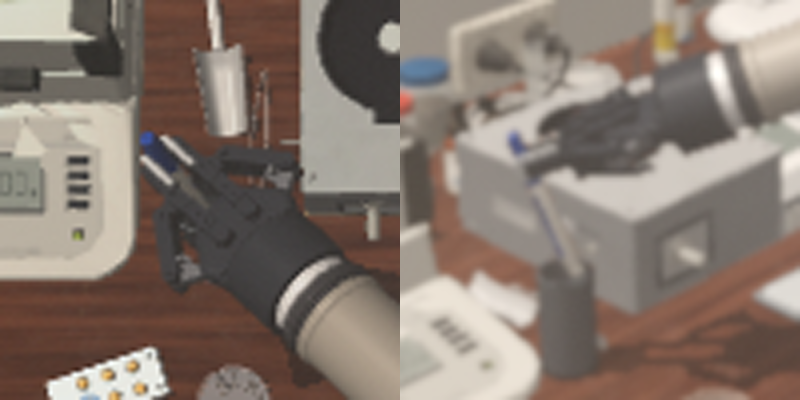

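The side view shows the pen's white end just entering the pot mouth at about (575,265) in the crop.

Request:
step_arm --series "-0.04 0.002 0.02 0 0 0 0; -0.08 0.004 0.04 0 0 0 0; -0.127 0.006 0.057 0 0 0 0; -0.127 0.006 0.057 0 0 0 0; -0.127 0.006 0.057 0 0 0 0"

```text
time_s: 7.15
tool_pos: [0.6151, 0.0741, 0.1528]
eef_rot: [-0.218, 0.758, 0.316, 0.527]
ft_force: [0.4, -0.1, 0.2]
grip_width: 0.15
finger_force: 49.0
```

```bash
python3 - <<'E'
from go import *
s,p,R=st(); M=R.as_matrix(); g=p-.007*M[:,2]; print(g-.104*M[:,0], s["wrist_torque"])
to((p,R))
E
```

```text
[0.58511627 0.04348319 0.0577196 ] [-7.19569324e-01  7.17138385e-01 -3.46371772e-04]
t 7.15 q [ 1.28  1.   -1.23  2.16 -1.43  0.24  1.14] p [0.6151 0.0741 0.1528] grip 12.8 ff 49.0 F [ 0.4 -0.1  0.2]
 R [[0.244, 0.709, 0.661], [0.249, -0.705, 0.664], [0.937, 0.003, -0.349]]
 -> [0. 0. 0.] [0. 0. 0.]
```

Request:
step_arm --series "0 0 0 0 0 0 30; 0 0 0 0 0 0 45; 0 0 0 0 0 0 45; 0 0 0 0 0 0 45; 0 0 -0.15 0 0 0 45; 0 0 -0.3 0 0 0 45; 0 0 -0.4 0 0 0 45; 0 0 -0.4 0 0 0 45"

```text
time_s: 7.95
tool_pos: [0.5346, -0.0098, 0.1918]
eef_rot: [-0.217, 0.76, 0.313, 0.527]
ft_force: [0.5, 0.1, -0.4]
grip_width: 0.527
finger_force: 0.0
```

```bash
python3 - <<'E'
from go import *
# plate pick: grasp 35mm from centre toward bare end
c=np.array([.4493,.1362]); x=np.array([-.325,.9457]); g=c-.036*x; print(g)
to(([.50,-.03,.28],ori(108.97)),([*g,.15],ori(108.97-180)),([*g,.15],ori(108.97)))
t=cap("top");s=cap("side")
cv2.imwrite("pics/c5.png",np.hstack([crop(t,240,140,340,240,4),crop(s,240,150,340,250,4)]))
E
```

```text
[0.461     0.1021548]
t 7.95 q [ 1.54  0.72 -1.12  2.21 -1.12  0.62  0.81] p [ 0.5346 -0.0098  0.1918] grip 45.0 ff 0.0 F [ 0.5  0.1 -0.4]
 R [[0.25, 0.704, 0.664], [0.247, -0.71, 0.66], [0.936, -0.001, -0.351]]
 -> [ 0.23  -0.034 -0.224] [ 0.429 -0.686 -0.62 ]
 -> [-0.1   -0.438  0.132] [-0.764 -0.479  1.102]
 -> [-0.1   -0.438  0.132] [ 0.429 -0.686 -0.62 ]
```

View pics/c5.png

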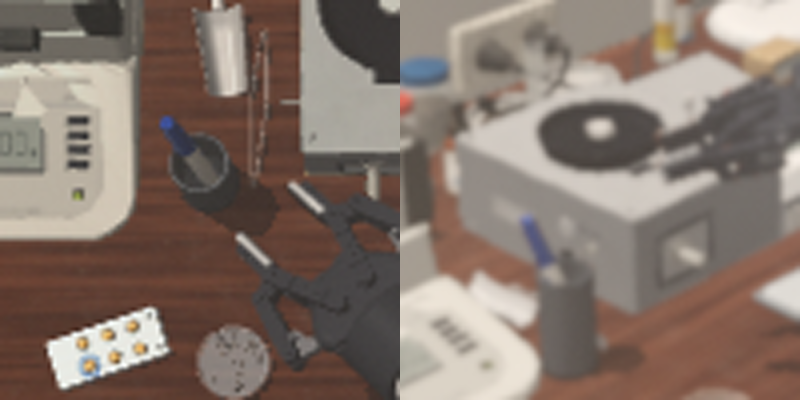

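The pen now stands in the pot (cap at about (282,172) in the full frame) and the plate is untouched.

Request:
step_arm --series "0.06 -0.01 -0.06 0.1 -0.17 -0.15 60; 0.12 -0.02 -0.12 0.2 -0.34 -0.3 60; 0.2 -0.03 -0.2 0.3 -0.51 -0.46 60; 0.23 -0.034 -0.22 0.43 -0.686 -0.62 60; 0.23 -0.034 -0.22 0.43 -0.686 -0.62 60; 0.23 -0.034 -0.22 0.43 -0.686 -0.62 60; 0.23 -0.034 -0.22 0.43 -0.686 -0.62 60; 0.23 -0.034 -0.22 0.43 -0.686 -0.62 60"

```text
time_s: 8.85
tool_pos: [0.5014, -0.0235, 0.28]
eef_rot: [-0.06, 0.664, 0.731, 0.146]
ft_force: [-0.8, 0.8, -0.1]
grip_width: 0.703
finger_force: 0.0
```

```bash
python3 - <<'E'
from go import *
to(([.461,.1022,.2],ori(108.97)),([.461,.1022,.06],ori(108.97)))
E
```

```text
t 8.85 q [ 1.06  0.29 -1.02  1.61 -0.06  1.29  0.18] p [ 0.5014 -0.0235  0.28  ] grip 60.0 ff 0.0 F [-0.8  0.8 -0.1]
 R [[-0.111, 0.988, 0.105], [0.953, 0.076, 0.293], [0.282, 0.133, -0.95]]
 -> [ 0.339 -0.137  0.362] [ 0.107 -0.172 -0.148]
 -> [ 0.207 -0.199  0.805] [ 0.107 -0.172 -0.148]
```

Request:
step_arm --series "0.12 -0.05 0.12 0.05 -0.08 -0.07 60; 0.25 -0.1 0.25 0.107 -0.172 -0.148 60; 0.339 -0.137 0.362 0.107 -0.172 -0.148 60; 0.339 -0.137 0.362 0.107 -0.172 -0.148 60; 0.3 -0.16 0.5 0.107 -0.172 -0.148 60; 0.207 -0.2 0.8 0.107 -0.172 -0.148 60; 0.207 -0.2 0.8 0.107 -0.172 -0.148 60; 0.207 -0.2 0.8 0.107 -0.172 -0.148 60"

```text
time_s: 9.65
tool_pos: [0.4545, 0.1006, 0.056]
eef_rot: [-0.006, 0.582, 0.813, -0.004]
ft_force: [-0.7, -0.4, 0.3]
grip_width: 0.704
finger_force: 0.0
```

```bash
python3 - <<'E'
from go import *
to(([.461,.1022,.06],ori(108.97)),([.461,.1022,.001],ori(108.97)))
E
```

```text
t 9.65 q [ 0.46  0.5  -0.91  1.93  0.47  0.96 -0.35] p [0.4545 0.1006 0.056 ] grip 60.1 ff 0.0 F [-0.7 -0.4  0.3]
 R [[-0.322, 0.947, -0.015], [0.947, 0.322, 0.001], [0.006, -0.013, -1.0]]
 -> [-0.002  0.022 -0.014] [-0.009 -0.004 -0.002]
 -> [-0.003  0.025  0.183] [-0.009 -0.004 -0.002]
```

Request:
step_arm --series "0 0.025 0 -0.009 -0.004 0 60; 0 0.025 0.1 -0.009 -0.004 0 60; 0 0.025 0.183 -0.009 -0.004 0 60; 0 0.025 0.183 -0.009 -0.004 0 55; 0 0.025 0.183 -0.009 -0.004 0 20; 0 0.025 0.183 -0.009 -0.004 0 20; 0 0.025 0.183 -0.009 -0.004 0 20; 0 0.025 0.183 -0.009 -0.004 0 20" --force 60

```text
time_s: 10.45
tool_pos: [0.467, 0.1026, 0.0104]
eef_rot: [0.007, 0.584, 0.812, 0.003]
ft_force: [-9.6, -3.6, 21.8]
grip_width: 0.255
finger_force: 63.2
```

```bash
python3 - <<'E'
from go import *
to(([.461,.1022,.22],ori(108.97)),([.46,0.02,.22],ori(40)))
E
```

```text
t 10.45 q [ 0.39  0.57 -0.84  1.96  0.57  0.85 -0.44] p [0.467  0.1026 0.0104] grip 21.8 ff 63.2 F [-9.6 -3.6 21.8]
 R [[-0.317, 0.948, 0.014], [0.948, 0.317, -0.004], [-0.008, 0.013, -1.0]]
 -> [-0.001 -0.011 -0.699] [ 0.008  0.005 -0.005]
 -> [-0.26  -0.101 -0.698] [ 0.01  -0.     0.761]
```

Request:
step_arm --series "0 0 0 0 0 0 60; 0 0 -0.01 0 0 0 60; 0 0 -0.1 0 0 0 60; 0 0 -0.2 0 0 0 60; 0 0 -0.2 0 0 0 60"

```text
time_s: 10.95
tool_pos: [0.4714, 0.105, 0.0716]
eef_rot: [0.01, 0.584, 0.812, 0.009]
ft_force: [1.3, 0.9, 0.3]
grip_width: 0.701
finger_force: 0.0
```

```bash
python3 - <<'E'
from go import *
to()
t=cap("top");s=cap("side")
cv2.imwrite("pics/c6.png",np.hstack([crop(t,240,180,330,260,4),crop(s,265,205,355,285,4)]))
E
```

```text
t 10.95 q [ 0.46  0.48 -0.92  1.91  0.47  0.96 -0.36] p [0.4714 0.105  0.0716] grip 59.9 ff 0.0 F [1.3 0.9 0.3]
 R [[-0.318, 0.948, 0.026], [0.948, 0.318, 0.003], [-0.005, 0.026, -1.0]]
```

View pics/c6.png

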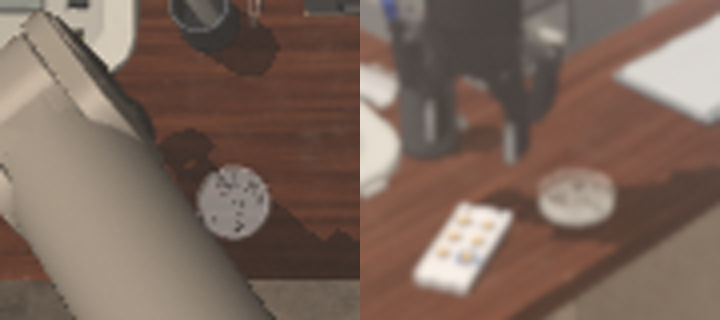

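The side view shows the plate about where it was, with the ring at (291,269) in the full frame. The fingers came down about 10 mm off to the side and closed on top of it, so I'll re-measure from the kernels.

```bash
cat >> meas.py <<'E'
def kern(c,r,s=80):
    h=cv2.cvtColor(cv2.resize(c["img"][r[1]:r[3],r[0]:r[2]],None,fx=4,fy=4,interpolation=cv2.INTER_CUBIC),cv2.COLOR_RGB2HSV)
    m=((h[...,0]<28)&(h[...,1]>s)&(h[...,2]>140)).astype(np.uint8)
    n,l,st,ce=cv2.connectedComponentsWithStats(m)
    return [(np.array(ce[i])+.5)/4-.5+[r[0],r[1]] for i in range(1,n) if 30<st[i,4]<500]
E
python3 - <<'E'
from meas import *
from go import to
to()
s=cap("side")
K=kern(s,(278,252,308,282)); W=np.array([plane(s,k,.0125)[:2]*1000 for k in K]); print(W.round(1))
print("ring",[plane(s,np.mean(np.nonzero(blue(s,(278,252,308,282),125,50))[::-1],1),.01)])
p0=np.array([449.3,136.2]);x=np.array([-.325,.9457]);y=np.array([-x[1],x[0]])
print([(p0+a*x+b*y).round(1).tolist() for a in(-26,-4,18) for b in(-10,10)])
E
```

```text
t 11.05 q [ 0.46  0.48 -0.91  1.91  0.47  0.96 -0.36] p [0.4687 0.1034 0.0683] grip 60.0 ff 0.0 F [ 0.3 -0.7 -0.1]
 R [[-0.317, 0.948, 0.02], [0.948, 0.317, 0.001], [-0.005, 0.019, -1.0]]
[[484.5 118.1]]
ring [array([nan, nan, nan])]
[[467.2, 114.9], [448.3, 108.4], [460.1, 135.7], [441.1, 129.2], [452.9, 156.5], [434.0, 150.0]]
  return _methods._mean(a, axis=axis, dtype=dtype,
  ret = um.true_divide(
```

Request:
step_arm --series "-0.15 0 -0.15 0 0 0 60; -0.3 0.05 -0.3 0 0 0 60; -0.5 0.05 -0.4 0 0 0 60; -0.6 0.05 -0.4 0 0 0 60; -0.6 0.05 -0.4 0 0 0 60; -0.6 0.05 -0.4 0 0 0 60; -0.6 0.05 -0.4 0 0 0 60"

```text
time_s: 11.8
tool_pos: [0.536, -0.0624, 0.1867]
eef_rot: [0.005, 0.584, 0.812, 0.005]
ft_force: [-0.8, 0.0, -0.3]
grip_width: 0.701
finger_force: 0.0
```

```bash
python3 - <<'E'
from meas import *
from go import to
to()
t=cap("top"); s=cap("side")
for c,r in((t,(248,212,292,245)),(s,(275,250,312,284))):
    for sat in (60,90): 
        K=kern(c,r,sat); W=[(plane(c,k,.012)[:2]*1000).round(1).tolist() for k in K]; print(sat,W)
    ys,xs=np.nonzero(blue(c,r,125,40)); 
    if len(xs): print("ring",len(xs),plane(c,(xs.mean(),ys.mean()),.01))
v=t["img"].max(2);m=np.zeros(v.shape,np.uint8); m[208:246,245:288]=(v[208:246,245:288]>150)
m=cv2.morphologyEx(m,cv2.MORPH_CLOSE,np.ones((5,5))); cs=max(cv2.findContours(m,0,1)[0],key=cv2.contourArea)
W=np.array([plane(t,p,.010)[:2] for p in cs[:,0]],np.float32); print(cv2.minAreaRect(W*1000))
E
```

```text
t 11.8 q [ 0.76  0.46 -0.94  1.6   0.39  1.26  0.08] p [ 0.536  -0.0624  0.1867] grip 59.9 ff 0.0 F [-0.8  0.  -0.3]
 R [[-0.317, 0.948, 0.014], [0.948, 0.317, 0.002], [-0.002, 0.014, -1.0]]
60 [[474.0, 118.8], [464.4, 138.6], [455.4, 158.7], [455.8, 110.6], [446.6, 130.4], [437.1, 149.9]]
90 [[474.0, 118.4], [464.3, 138.5], [455.8, 110.5], [455.3, 158.4], [446.4, 130.1], [436.9, 150.0]]
ring 16 [0.4376611  0.15064238 0.01      ]
60 [[452.4, 49.2]]
90 [[490.1, 85.4]]
((453.57745361328125, 138.4410400390625), (41.41192626953125, 95.14157104492188), 24.979900360107422)
```

```bash
python3 - <<'E'
from go import *
to(([.4688,.1058,.1],ori(115)),([.4688,.1058,.04],ori(115)))
E
```

```text
t 11.9 q [ 0.76  0.46 -0.95  1.6   0.39  1.26  0.08] p [ 0.5357 -0.0607  0.1869] grip 59.9 ff 0.0 F [0.2 0.4 0.2]
 R [[-0.321, 0.947, 0.014], [0.947, 0.321, 0.002], [-0.003, 0.014, -1.0]]
 -> [ 0.598 -0.037  0.288] [ 0.009  0.002 -0.07 ]
 -> [ 0.598 -0.04   0.488] [ 0.009  0.002 -0.07 ]
```

Request:
step_arm --series "0.2 -0.01 0.1 0.01 0 -0.03 66; 0.4 -0.02 0.2 0.01 0 -0.07 66; 0.6 -0.037 0.29 0.01 0 -0.07 66; 0.6 -0.038 0.35 0.01 0 -0.07 66; 0.6 -0.04 0.48 0.01 0 -0.07 66; 0.6 -0.04 0.48 0.01 0 -0.07 66; 0.6 -0.04 0.48 0.01 0 -0.07 66; 0.6 -0.04 0.48 0.01 0 -0.07 66"

```text
time_s: 12.7
tool_pos: [0.4723, 0.1044, 0.0446]
eef_rot: [0.003, 0.539, 0.842, -0.001]
ft_force: [-0.1, 0.3, 0.3]
grip_width: 0.774
finger_force: 0.0
```

Request:
step_arm --series "0 0 0 0 0 0 66; 0 0 0 0 0 0 66; 0 0 0 0 0 0 66"

```text
time_s: 13.0
tool_pos: [0.4716, 0.1038, 0.0438]
eef_rot: [0.003, 0.539, 0.842, -0.001]
ft_force: [-0.2, -0.4, 0.4]
grip_width: 0.775
finger_force: 0.0
```

```bash
python3 - <<'E'
from go import *
to(([.4688,.1058,.001],ori(115)))
E
```

```text
t 13.0 q [ 0.43  0.54 -0.9   1.91  0.53  0.94 -0.29] p [0.4716 0.1038 0.0438] grip 66.2 ff 0.0 F [-0.2 -0.4  0.4]
 R [[-0.419, 0.908, 0.004], [0.908, 0.419, -0.005], [-0.006, 0.001, -1.0]]
 -> [ 0.011 -0.006  0.143] [ 0.001  0.004 -0.003]
```

Request:
step_arm --series "0.01 -0.006 0.05 0 0 0 66; 0.01 -0.006 0.1 0 0 0 66; 0.01 -0.006 0.143 0 0 0 66; 0.01 -0.006 0.143 0 0 0 66; 0.01 -0.006 0.143 0 0 0 45; 0.01 -0.006 0.143 0 0 0 35; 0.01 -0.006 0.143 0 0 0 35; 0.01 -0.006 0.143 0 0 0 35" --force 60

```text
time_s: 13.8
tool_pos: [0.4685, 0.1064, 0.0007]
eef_rot: [0.003, 0.539, 0.843, -0.001]
ft_force: [-0.8, 0.8, 2.8]
grip_width: 0.471
finger_force: 60.7
```

```bash
python3 - <<'E'
from go import *
to(([.4688,.1058,.22],ori(115)),([.45,0.02,.22],ori(70)))
E
```

```text
t 13.8 q [ 0.38  0.6  -0.85  1.95  0.6   0.86 -0.36] p [0.4685 0.1064 0.0007] grip 40.2 ff 60.7 F [-0.8  0.8  2.8]
 R [[-0.42, 0.908, 0.003], [0.908, 0.42, -0.004], [-0.005, 0.001, -1.0]]
 -> [-0.006  0.001 -0.731] [ 0.001  0.003 -0.002]
 -> [-0.239 -0.176 -0.73 ] [0.002 0.003 0.498]
```

Request:
step_arm --series "0 0 -0.15 0 0 0 35; 0 0 -0.3 0 0 0 35; -0.05 -0.03 -0.45 0 0 0.1 35; -0.1 -0.1 -0.6 0 0 0.2 35; -0.2 -0.17 -0.73 0 0 0.3 35; -0.28 -0.2 -0.73 0 0 0.4 35; -0.36 -0.22 -0.73 0 0 0.5 35; -0.36 -0.22 -0.73 0 0 0.6 35"

```text
time_s: 14.6
tool_pos: [0.4531, -0.0242, 0.2197]
eef_rot: [0.004, 0.855, 0.518, -0.001]
ft_force: [-0.7, 0.2, -0.5]
grip_width: 0.469
finger_force: 61.6
```

Request:
step_arm --series "0 0 0 0 0 0.09 35; 0 0 0 0 0 0.18 35; 0 0 0 0 0 0.27 35; 0 0 0 0 0 0.36 35; 0 0 0 0 0 0.45 35; 0 0 0 0 0 0.54 35; 0 0 0 0 0 0.63 35; 0 0 0 0 0 0.72 35"

```text
time_s: 15.4
tool_pos: [0.4524, -0.0186, 0.2193]
eef_rot: [0.003, 1.0, -0.016, 0.001]
ft_force: [-0.7, 0.0, -1.9]
grip_width: 0.469
finger_force: 61.6
```

```bash
python3 - <<'E'
from go import *
to(([.45,-.02,.2],ori(-85)))
E
```

```text
t 15.4 q [ 0.62  0.17 -0.71  1.76  0.12  1.25 -1.72] p [ 0.4524 -0.0186  0.2193] grip 40.1 ff 61.6 F [-0.7  0.  -1.9]
 R [[0.999, -0.032, 0.001], [-0.032, -0.999, -0.005], [0.001, 0.005, -1.0]]
 -> [-0.008  0.005  0.064] [ 0.002 -0.003  0.924]
```

```bash
python3 - <<'E'
from go import *
to(([.4776,-.105,.23],ori(-90.4)))
E
```

```text
t 15.4 q [ 0.62  0.17 -0.71  1.76  0.12  1.25 -1.72] p [ 0.4524 -0.0186  0.2193] grip 40.1 ff 61.6 F [-0.7  0.  -1.9]
 R [[0.999, -0.032, 0.001], [-0.032, -0.999, -0.005], [0.001, 0.005, -1.0]]
 -> [ 0.093  0.285 -0.034] [ 0.002 -0.003  0.984]
```

Request:
step_arm --series "0 0.04 -0.03 0 0 0.09 35; 0.02 0.08 -0.03 0 0 0.18 35; 0.04 0.12 -0.03 0 0 0.27 35; 0.06 0.16 -0.03 0 0 0.36 35; 0.08 0.2 -0.03 0 0 0.45 35; 0.09 0.24 -0.03 0 0 0.54 35; 0.09 0.28 -0.03 0 0 0.63 35; 0.09 0.285 -0.03 0 0 0.72 35"

```text
time_s: 16.2
tool_pos: [0.4769, -0.107, 0.2285]
eef_rot: [0.002, 0.835, -0.551, 0.002]
ft_force: [-0.2, -1.2, -1.4]
grip_width: 0.47
finger_force: 61.6
```

Request:
step_arm --series "0 0 0 0 0 0.08 35; 0 0 0 0 0 0.16 35; 0 0 0 0 0 0.22 35; 0 0 0 0 0 0.22 35; 0 0 0 0 0 0.22 35"

```text
time_s: 16.7
tool_pos: [0.4773, -0.1047, 0.2289]
eef_rot: [0.001, 0.731, -0.682, 0.002]
ft_force: [-0.6, 0.9, -1.1]
grip_width: 0.47
finger_force: 61.5
```

```bash
python3 - <<'E'
from go import *
to(([.4776,-.105,.23],ori(-90.4)),([.4776,-.105,.03],ori(-90.4)))
E
```

```text
t 16.7 q [ 0.56  0.22 -0.46  1.66  0.1   1.28 -2.99] p [ 0.4773 -0.1047  0.2289] grip 40.1 ff 61.5 F [-0.6  0.9 -1.1]
 R [[0.07, -0.998, 0.001], [-0.998, -0.07, -0.005], [0.005, -0.001, -1.0]]
 -> [ 0.001 -0.001 -0.004] [-0.001 -0.003  0.049]
 -> [-0.002 -0.     0.663] [-0.001 -0.003  0.049]
```

Request:
step_arm --series "0 0 0.15 0 0 0 35; 0 0 0.3 0 0 0 35; 0 0 0.45 0 0 0 35; 0 0 0.6 0 0 0 35; 0 0 0.66 0 0 0 35; 0 0 0.66 0 0 0 35; 0 0 0.66 0 0 0 35; 0 0 0.66 0 0 0 35"

```text
time_s: 17.5
tool_pos: [0.4799, -0.106, 0.0329]
eef_rot: [-0.0, 0.731, -0.683, 0.004]
ft_force: [-0.8, 0.9, -0.9]
grip_width: 0.469
finger_force: 61.5
```

```bash
python3 - <<'E'
from go import *
s,p,R=st()
to(([.4766,-.1454,.03],R),([.4766,-.1454,.0155],R))
E
```

```text
t 17.5 q [ 0.4   0.42 -0.27  1.92  0.16  0.82 -3.03] p [ 0.4799 -0.106   0.0329] grip 40.0 ff 61.5 F [-0.8  0.9 -0.9]
 R [[0.068, -0.998, 0.006], [-0.998, -0.068, -0.006], [0.006, -0.006, -1.0]]
 -> [0.13 0.02 0.01] [0. 0. 0.]
 -> [0.13  0.02  0.059] [0. 0. 0.]
```

Request:
step_arm --series "0.05 0.01 0.01 0 0 0 35; 0.1 0.02 0.01 0 0 0 35; 0.13 0.02 0.01 0 0 0 35; 0.13 0.02 0.03 0 0 0 35; 0.13 0.02 0.05 0 0 0 35; 0.13 0.02 0.056 0 0 0 35; 0.13 0.02 0.056 0 0 0 35"

```text
time_s: 18.2
tool_pos: [0.4745, -0.1442, 0.0147]
eef_rot: [0.001, 0.731, -0.682, 0.002]
ft_force: [-2.0, 0.5, 3.6]
grip_width: 0.469
finger_force: 62.0
```

```bash
python3 - <<'E'
from go import *
to()
E
```

```text
t 18.2 q [ 0.46  0.46 -0.25  1.92  0.16  0.79 -2.96] p [ 0.4745 -0.1442  0.0147] grip 40.1 ff 62.0 F [-2.   0.5  3.6]
 R [[0.069, -0.998, 0.001], [-0.998, -0.069, -0.005], [0.005, -0.001, -1.0]]
```

Request:
step_arm --series "0 0 0 0 0 0 60; 0 0 0 0 0 0 66; 0 0 0 0 0 0 66; 0 0 -0.1 0 0 0 66; 0 0 -0.25 0 0 -0.05 66; 0 0 -0.4 0 0 -0.14 66; -0.1 0 -0.5 0 0 -0.23 66; -0.2 0 -0.6 0 0 -0.32 66"

```text
time_s: 19.0
tool_pos: [0.4704, -0.0846, 0.1959]
eef_rot: [0.002, 0.878, -0.478, 0.003]
ft_force: [0.7, 0.5, -0.2]
grip_width: 0.772
finger_force: 0.0
```

Request:
step_arm --series "0 0 0 0 0 -0.09 66; 0 0 0 0 0 -0.18 66; 0 0 0 0 0 -0.27 66; 0 0 0 0 0 -0.36 66; 0 0 0 0 0 -0.45 66; 0 0 0 0 0 -0.54 66; 0 0 0 0 0 -0.63 66; 0 0 0 0 0 -0.72 66"

```text
time_s: 19.8
tool_pos: [0.4701, -0.0843, 0.194]
eef_rot: [0.003, 0.998, 0.068, 0.001]
ft_force: [-0.3, 0.5, -0.4]
grip_width: 0.775
finger_force: 0.0
```

Request:
step_arm --series "0 0 0 0 0 -0.09 66; 0 0 0 0 0 -0.18 66; 0 0 0 0 0 -0.27 66; 0 0 0 0 0 -0.36 66; 0 0 0 0 0 -0.45 66; 0 0 0 0 0 -0.54 66; 0 0 0 0 0 -0.63 66; 0 0 0 0 0 -0.72 66"

```text
time_s: 20.6
tool_pos: [0.4701, -0.0844, 0.1941]
eef_rot: [0.003, 0.806, 0.592, -0.001]
ft_force: [-0.5, 0.3, 0.8]
grip_width: 0.777
finger_force: 0.0
```

```bash
python3 - <<'E'
from go import *
from meas import *
to(([.48,-.06,.2],ori(89.6,-40)))
t=cap("top"); print(tpose(t) if 0 else "")
for sat in(60,90):
  K=kern(t,(345,195,395,235),sat); print(len(K),[(plane(t,k,.026)[:2]*1000).round(1).tolist() for k in K])
E
```

```text
t 20.6 q [ 0.76  0.26 -0.74  1.74  0.19  1.21 -0.34] p [ 0.4701 -0.0844  0.1941] grip 66.4 ff 0.0 F [-0.5  0.3  0.8]
 R [[0.299, 0.954, 0.002], [0.954, -0.299, -0.005], [-0.004, 0.003, -1.0]]
 -> [ 0.087  0.007 -0.02 ] [-0.064 -0.438 -0.182]

4 [[509.1, -227.1], [488.8, -191.0], [486.8, -169.0], [467.7, -169.7]]
3 [[488.8, -190.9], [486.6, -169.1], [467.4, -170.0]]
```

Request:
step_arm --series "0.05 0 0 -0.013 -0.09 -0.036 66; 0.1 0 0 -0.026 -0.18 -0.07 66; 0.15 0.01 0 -0.04 -0.27 -0.11 66; 0.2 0.01 -0.02 -0.052 -0.36 -0.15 66; 0.25 0.01 -0.02 -0.064 -0.438 -0.182 66; 0.25 0.01 -0.02 -0.064 -0.438 -0.182 66; 0.25 0.01 -0.02 -0.064 -0.438 -0.182 66"

```text
time_s: 21.35
tool_pos: [0.4957, -0.0116, 0.1986]
eef_rot: [0.24, 0.667, 0.662, -0.243]
ft_force: [-0.4, -0.2, -0.5]
grip_width: 0.771
finger_force: 0.0
```

```bash
python3 - <<'E'
from go import *
from meas import *
to()
t=cap("top")
for sat in(60,90):
  K=kern(t,(340,195,395,235),sat); print(len(K),[(plane(t,k,.026)[:2]*1000).round(1).tolist() for k in K])
ys,xs=np.nonzero(blue(t,(345,195,385,232),125,40)); print(len(xs), len(xs) and plane(t,(xs.mean(),ys.mean()),.024))
s=cap("side")
cv2.imwrite("pics/c7.png",np.hstack([crop(t,320,180,410,250,4),crop(s,310,180,400,250,4)]))
E
```

```text
t 21.35 q [ 0.07  0.49 -0.71  1.67  0.84  1.62 -0.86] p [ 0.4957 -0.0116  0.1986] grip 65.9 ff 0.0 F [-0.4 -0.2 -0.5]
 R [[0.006, 1.0, -0.007], [0.767, -0.009, -0.642], [-0.642, -0.002, -0.767]]
7 [[509.1, -227.1], [488.7, -191.0], [486.8, -169.0], [485.3, -147.0], [469.0, -192.7], [467.3, -170.9], [465.5, -148.9]]
6 [[488.8, -190.9], [486.7, -169.2], [485.3, -146.9], [468.8, -192.8], [467.3, -171.0], [465.5, -148.9]]
12 [ 0.49026643 -0.19193019  0.024     ]
```

View pics/c7.png

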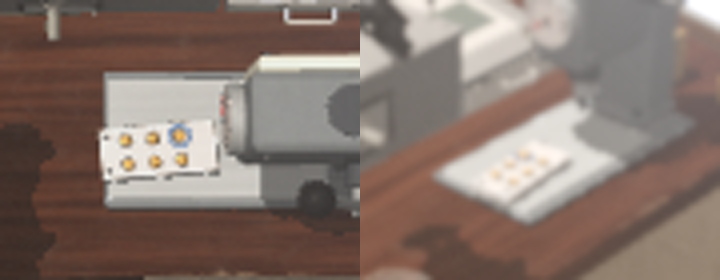

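All six kernels show: the ringed one is at (364.8,213.5) in the full frame, on the table in front of the head. The knob at (398.6,229) matches my tester pose.

```bash
python3 - <<'E'
from go import *
to(([.4746,-.10,.10],ori(94.4,-40)),([.4746,-.137,.05],ori(94.4,-40)))
E
```

```text
t 21.45 q [ 0.07  0.49 -0.71  1.67  0.84  1.62 -0.86] p [ 0.496  -0.0151  0.2   ] grip 65.7 ff 0.0 F [-0.  -1.4  0.1]
 R [[0.012, 1.0, -0.01], [0.766, -0.016, -0.643], [-0.643, 0.001, -0.766]]
 -> [-0.003 -0.067  0.438] [-0.037 -0.    -0.045]
 -> [ 0.009 -0.065  0.645] [-0.037 -0.    -0.045]
```

Request:
step_arm --series "0 -0.03 0.1 -0.02 0 -0.02 66; 0 -0.067 0.22 -0.037 0 -0.045 66; 0 -0.067 0.33 -0.037 0 -0.045 66; 0 -0.067 0.438 -0.037 0 -0.045 66; 0 -0.066 0.55 -0.037 0 -0.045 66; 0.009 -0.065 0.645 -0.037 0 -0.045 66; 0.009 -0.065 0.645 -0.037 0 -0.045 66; 0.009 -0.065 0.645 -0.037 0 -0.045 66"

```text
time_s: 22.25
tool_pos: [0.4748, -0.1374, 0.0508]
eef_rot: [0.251, 0.639, 0.689, -0.233]
ft_force: [0.1, 1.3, 0.0]
grip_width: 0.773
finger_force: 0.0
```

Request:
step_arm --series "0 0 0 0 0 0 66; 0 0 0 0 0 0 66; 0 0 0 0 0 0 66"

```text
time_s: 22.55
tool_pos: [0.4758, -0.1349, 0.0509]
eef_rot: [0.251, 0.638, 0.691, -0.231]
ft_force: [-0.2, -0.4, 0.4]
grip_width: 0.77
finger_force: 0.0
```

```bash
python3 - <<'E'
from go import *
to(([.4746,-.137,.03],ori(94.4,-40)),([.4746,-.137,.021],ori(94.4,-40)))
E
```

```text
t 22.55 q [ 0.24  0.57 -0.62  2.01  1.09  1.23 -0.97] p [ 0.4758 -0.1349  0.0509] grip 65.7 ff 0.0 F [-0.2 -0.4  0.4]
 R [[-0.061, 0.997, 0.052], [0.764, 0.08, -0.64], [-0.642, 0.001, -0.767]]
 -> [ 0.04  -0.005  0.058] [ 0.002 -0.001  0.001]
 -> [ 0.059 -0.005  0.081] [ 0.002 -0.001  0.001]
```

Request:
step_arm --series "0.04 -0.004 0.058 0 0 0 66; 0.059 -0.004 0.081 0 0 0 66; 0.059 -0.004 0.081 0 0 0 66; 0.059 -0.004 0.081 0 0 0 50; 0.059 -0.004 0.081 0 0 0 38; 0.059 -0.004 0.081 0 0 0 36; 0.059 -0.004 0.081 0 0 0 36; 0.059 -0.004 0.081 0 0 0 36" --force 25

```text
time_s: 23.35
tool_pos: [0.4743, -0.1377, 0.0206]
eef_rot: [0.251, 0.638, 0.69, -0.232]
ft_force: [0.1, 2.0, 3.7]
grip_width: 0.474
finger_force: 25.4
```

```bash
python3 - <<'E'
from go import *
from meas import *
s,p,R=st()
c=np.array([.4774,-.1739]); a=np.radians(-85.6+90.4); g=np.array([.4769,-.2513])
v=p[:2]-c; ca,sa=np.cos(-a),np.sin(-a); w=g+np.array([[ca,-sa],[sa,ca]])@v
print(w)
to(([*w,p[2]],Ro.from_euler('z',-4.8,degrees=True)*R))
t=cap("top");K=kern(t,(340,195,395,235),60); print(len(K),[(plane(t,k,.026)[:2]*1000).round(1).tolist() for k in K])
E
```

```text
[ 0.47681308 -0.21500085]
t 23.35 q [ 0.22  0.63 -0.59  2.03  1.14  1.2  -1.03] p [ 0.4743 -0.1377  0.0206] grip 40.5 ff 25.4 F [0.1 2.  3.7]
 R [[-0.061, 0.997, 0.051], [0.764, 0.079, -0.641], [-0.643, -0.0, -0.766]]
 -> [-0.197 -0.012  0.165] [0.034 0.    0.041]
7 [[509.1, -227.0], [488.7, -191.2], [487.1, -168.9], [485.4, -147.3], [469.2, -193.0], [467.5, -171.1], [465.6, -148.9]]
```

Request:
step_arm --series "-0.025 -0.001 0.021 0.008 0 0.01 36; -0.05 -0.003 0.042 0.017 0 0.02 36; -0.075 -0.005 0.063 0.025 0 0.03 36; -0.1 -0.006 0.084 0.034 0 0.041 36; -0.125 -0.008 0.105 0.034 0 0.041 36; -0.158 -0.01 0.132 0.034 0 0.041 36; -0.158 -0.01 0.132 0.034 0 0.041 36; -0.158 -0.01 0.132 0.034 0 0.041 36"

```text
time_s: 24.2
tool_pos: [0.4753, -0.2015, 0.0206]
eef_rot: [0.242, 0.666, 0.662, -0.244]
ft_force: [0.6, -2.1, 2.3]
grip_width: 0.474
finger_force: 25.4
```

Request:
step_arm --series "0 0 0 0 0 0 36; 0 0 0 0 0 0 36"

```text
time_s: 24.4
tool_pos: [0.4753, -0.2008, 0.0206]
eef_rot: [0.241, 0.666, 0.663, -0.244]
ft_force: [0.0, -2.9, 4.6]
grip_width: 0.473
finger_force: 25.5
```

```bash
python3 - <<'E'
from go import *
from meas import *
to(([.4768,-.215,.0206],ori(89.6,-40)))
t=cap("top");s=cap("side")
for c,r in((t,(340,195,400,235)),(s,(330,180,385,225))):
  K=kern(c,r,60); print(len(K),[(plane(c,k,.026)[:2]*1000).round(1).tolist() for k in K])
E
```

```text
t 24.4 q [ 0.32  0.63 -0.54  1.99  1.15  1.17 -0.98] p [ 0.4753 -0.2008  0.0206] grip 40.4 ff 25.5 F [ 0.  -2.9  4.6]
 R [[0.003, 1.0, -0.005], [0.765, -0.006, -0.644], [-0.644, -0.001, -0.765]]
 -> [-0.036  0.005  0.03 ] [-0.     0.001  0.001]
4 [[509.1, -227.1], [485.5, -211.4], [465.4, -233.1], [465.5, -211.2]]
3 [[529.4, -285.7], [555.4, -165.3], [529.8, -155.5]]
```

Request:
step_arm --series "-0.012 0.002 0.01 0 0 0 36; -0.024 0.004 0.02 0 0 0 36; -0.036 0.0053 0.03 0 0 0 36; -0.036 0.0053 0.03 0 0 0 36; -0.036 0.0053 0.03 0 0 0 36"

```text
time_s: 25.0
tool_pos: [0.4792, -0.2108, 0.0205]
eef_rot: [0.241, 0.665, 0.665, -0.24]
ft_force: [-0.5, 3.0, 9.3]
grip_width: 0.476
finger_force: 26.3
```

Request:
step_arm --series "0 0 0 0 0 0 36; 0 0 0 0 0 0 36"

```text
time_s: 25.2
tool_pos: [0.4792, -0.2107, 0.0205]
eef_rot: [0.241, 0.665, 0.665, -0.24]
ft_force: [0.6, 4.1, 9.3]
grip_width: 0.474
finger_force: 26.3
```

```bash
python3 - <<'E'
from go import *
from meas import *
to(([.4768,-.215,.0206],ori(89.6,-40)))
t=cap("top");s=cap("side")
K=kern(t,(340,195,400,235),60); print(len(K),[(plane(t,k,.026)[:2]*1000).round(1).tolist() for k in K],[k.round(1).tolist() for k in K])
cv2.imwrite("pics/side_slide.png",s["img"][:,:,::-1])
try: print(tpose(t))
except Exception as e: print(e)
E
```

```text
t 25.2 q [ 0.34  0.63 -0.54  1.99  1.17  1.15 -0.96] p [ 0.4792 -0.2107  0.0205] grip 40.5 ff 26.3 F [0.6 4.1 9.3]
 R [[0.002, 1.0, 0.001], [0.768, -0.0, -0.64], [-0.64, 0.002, -0.768]]
 -> [-0.011 -0.008  0.009] [ 0.004 -0.002  0.002]
3 [[509.2, -227.1], [489.2, -221.4], [469.5, -221.3]] [[375.2, 207.2], [373.6, 213.3], [373.7, 219.2]]
unsupported operand type(s) for +: 'int' and 'NoneType'
```

Request:
step_arm --series "-0.009 -0.0067 -0.0055 0 0 0 36; -0.009 -0.0067 -0.0055 0 0 0 36; -0.009 -0.0067 -0.0055 0 0 0 36; -0.009 -0.0067 -0.0055 0 0 0 36"

```text
time_s: 25.7
tool_pos: [0.4747, -0.2145, 0.0223]
eef_rot: [0.24, 0.666, 0.663, -0.242]
ft_force: [0.4, 0.2, 0.1]
grip_width: 0.474
finger_force: 25.2
```

```bash
python3 - <<'E'
from go import *
from meas import *
to()
t=cap("top")
K=kern(t,(340,195,400,235),60); print(len(K),[(plane(t,k,.026)[:2]*1000).round(1).tolist() for k in K])
E
```

```text
t 25.7 q [ 0.34  0.62 -0.54  2.    1.16  1.15 -0.96] p [ 0.4747 -0.2145  0.0223] grip 40.5 ff 25.2 F [0.4 0.2 0.1]
 R [[0.002, 1.0, -0.004], [0.767, -0.005, -0.642], [-0.642, -0.002, -0.767]]
4 [[509.2, -227.1], [485.0, -224.5], [464.8, -225.1], [463.0, -247.0]]
```

Request:
step_arm --series "0.001 0.0073 0.004 0 0 0 36; 0.001 0.0073 0.004 0 0 0 36; 0.001 0.0073 0.004 0 0 0 36; 0.001 0.0073 0.004 0 0 0 36"

```text
time_s: 26.15
tool_pos: [0.4773, -0.2156, 0.0219]
eef_rot: [0.241, 0.666, 0.663, -0.243]
ft_force: [0.9, -0.9, -0.6]
grip_width: 0.478
finger_force: 25.3
```

```bash
python3 - <<'E'
from go import *
from meas import *
to()
t=cap("top")
for s in(60,80,100):
  K=kern(t,(340,195,400,235),s); print(len(K),[(plane(t,k,.026)[:2]*1000).round(1).tolist() for k in K])
E
```

```text
t 26.15 q [ 0.34  0.63 -0.54  1.99  1.16  1.15 -0.95] p [ 0.4773 -0.2156  0.0219] grip 40.8 ff 25.3 F [ 0.9 -0.9 -0.6]
 R [[0.003, 1.0, -0.004], [0.766, -0.005, -0.643], [-0.643, -0.001, -0.766]]
3 [[509.1, -227.1], [487.9, -224.7], [467.5, -226.5]]
2 [[487.8, -224.6], [467.5, -226.4]]
2 [[487.5, -224.5], [467.5, -226.6]]
```

Request:
step_arm --series "0.003 -0.0013 0 0 0 0 36; 0.003 -0.0013 0 0 0 0 36; 0.003 -0.0013 0 0 0 0 36; 0.003 -0.0013 0 0 0 0 60; 0.003 -0.0013 0 0 0 0 60; 0.003 -0.0013 -0.05 0 0 0 60; 0.003 -0.0013 -0.15 0 0 0 60; 0.003 -0.0013 -0.3 0 0 0 60"

```text
time_s: 27.0
tool_pos: [0.4754, -0.1575, 0.0906]
eef_rot: [0.24, 0.666, 0.662, -0.245]
ft_force: [2.2, -0.6, 0.7]
grip_width: 0.699
finger_force: 0.0
```

Request:
step_arm --series "0 0 -0.1 0 0 0 60; 0 0 -0.2 0 0 0 60; 0 0 -0.2 0 0 0 60"

```text
time_s: 27.3
tool_pos: [0.4806, -0.1133, 0.1399]
eef_rot: [0.243, 0.665, 0.665, -0.238]
ft_force: [0.1, -0.6, 0.2]
grip_width: 0.7
finger_force: 0.0
```

```bash
python3 - <<'E'
from go import *
from meas import *
to()
t=cap("top");s=cap("side")
for q in(60,80): 
  K=kern(t,(340,195,400,235),q); print(len(K),[(plane(t,k,.026)[:2]*1000).round(1).tolist() for k in K])
o=np.array([.4868,-.2694]);P=[[*o,.04],[*o,.07],[*o,.028],[.4768,-.2254-.026,.024],[.4767,-.2034,.024]]
ps=proj(s,P);print(ps.round(1).tolist(),proj(t,P[4]))
b=crop(s,335,185,385,235,8); a=crop(t,340,195,390,245,8)
for p in ps[:3]: cv2.circle(b,tuple(int(v) for v in ((p-[335,185]+.5)*8)),2,(0,0,255),-1)
cv2.imwrite("pics/c8.png",np.hstack([a,b]))
E
```

```text
t 27.3 q [ 0.24  0.46 -0.67  1.88  0.93  1.39 -0.84] p [ 0.4806 -0.1133  0.1399] grip 59.8 ff 0.0 F [ 0.1 -0.6  0.2]
 R [[0.003, 1.0, 0.007], [0.768, 0.002, -0.64], [-0.64, 0.007, -0.768]]
3 [[509.1, -227.0], [487.4, -224.3], [467.1, -225.1]]
2 [[487.4, -224.3], [467.1, -225.0]]
[[364.0, 207.2], [364.4, 200.0], [363.9, 210.0], [362.9, 213.6], [354.6, 218.4]] [[368.16313117 217.14982466]]
```

View pics/c8.png

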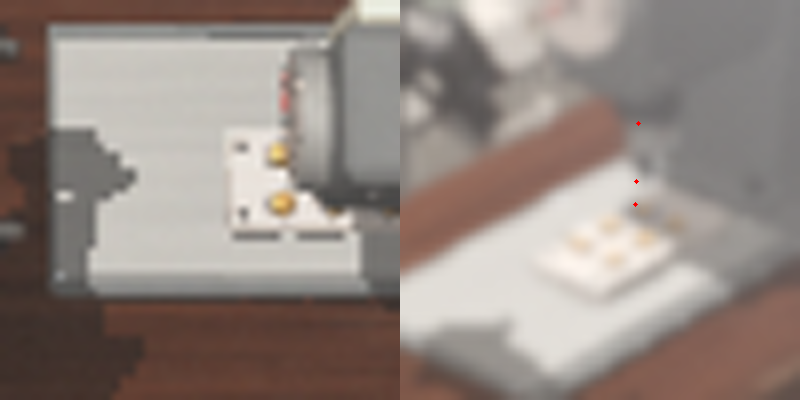

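The top crop shows the bare-end kernels at (375,214) and (375,220) in the full frame, just in front of the dial. In the side crop the dark pin at about (648,165) is slightly right of the ringed kernel at about (641,208), so I'll measure that gap numerically.

```bash
python3 - <<'E'
from go import *
from meas import *
s=cap("side")
print("R rows",s["R"].round(3).tolist(), "depth",(s["R"]@np.array([.487,-.269,.03])+np.ravel(s["tvec"]))[2])
g=s["img"].astype(int)
print(g[196:215,358:374].sum(2)//3)
h=cv2.cvtColor(s["img"],cv2.COLOR_RGB2HSV); print(h[206:222,352:374,1])
for q in(30,40,50,60):
    K=kern(s,(350,205,375,222),q); print(q,[k.round(1).tolist() for k in K])
c=np.array([.4770,-.2247-.026]);
print([(a,b,proj(s,[c[0]+b/1e3,c[1]-a/1e3,.026])[0].round(1).tolist()) for a in(-26,-4,18) for b in(-10,10)])
E
```

```text
R rows [[-0.728, -0.685, -0.002], [-0.315, 0.338, -0.887], [0.608, -0.645, -0.462]] depth 1.6740123521325705
[[136 128 124 124 125 126 127 126 123 119 117 117 123 128 129 130]
 [133 126 121 119 117 120 121 120 117 114 111 115 122 128 129 129]
 [126 122 120 117 112 112 113 113 111 109 109 114 123 128 129 129]
 [120 121 120 118 113 111 112 113 112 110 112 117 125 127 129 129]
 [120 121 120 118 117 120 125 125 122 121 121 125 127 128 128 129]
 [120 119 118 116 120 129 139 141 138 135 134 134 129 128 128 128]
 [117 116 115 115 120 133 145 148 146 143 142 139 130 128 128 128]
 [114 114 114 117 125 137 146 147 148 147 140 135 129 128 127 127]
 [113 115 120 132 146 150 143 136 144 150 137 129 128 128 128 127]
 [121 132 148 168 183 177 152 130 142 153 141 130 129 130 129 128]
 [152 174 191 203 209 203 179 147 149 153 140 132 131 131 131 129]
 [193 206 214 218 219 215 199 178 178 168 143 131 129 130 131 130]
 [214 219 220 221 221 217 208 198 192 179 159 146 136 130 128 129]
 [220 221 221 220 218 209 198 191 182 175 168 162 154 145 136 131]
 [221 221 221 219 209 191 171 167 165 165 168 168 166
[... 1121 characters left out ...]
 16 16 16 16 17 21 28 25 18 17 18 19 18 15 13 12 12 13 12]
 [15 16 17 17 17 16 15 15 17 18 18 18 18 20 17 13 12 10 11 11 11 12]
 [12 13 15 17 18 16 14 15 15 18 19 18 17 15 12 11 11 11 10 12 11 11]
 [11 11 13 14 15 17 17 16 17 17 17 15 12 11 10 10 10 10 12 12 11  9]]
30 [[351.1, 205.1], [354.8, 207.3], [365.0, 210.7], [369.0, 212.6], [360.9, 212.6], [365.4, 214.2], [357.0, 215.0], [361.4, 216.8]]
40 [[351.1, 205.1], [354.6, 207.2], [369.0, 212.5], [365.3, 214.2]]
50 [[351.1, 205.1], [354.4, 207.1]]
60 [[351.1, 205.1], [354.2, 207.1]]
[(-26, -10, [360.4, 216.7]), (-26, 10, [356.1, 214.9]), (-4, -10, [364.2, 214.5]), (-4, 10, [360.0, 212.7]), (18, -10, [368.0, 212.4]), (18, 10, [363.7, 210.6])]
```

```bash
python3 - <<'E'
from go import *
to(([.45,-.12,.36],ori(89.6)))
E
```

```text
t 27.45 q [ 0.24  0.47 -0.66  1.88  0.93  1.38 -0.84] p [ 0.477  -0.1188  0.1363] grip 60.4 ff 0.0 F [ 0.2  0.2 -0.4]
 R [[0.003, 1.0, -0.004], [0.766, -0.005, -0.643], [-0.643, -0.001, -0.766]]
 -> [-0.483 -0.091 -0.568] [-0.     0.445  0.002]
```

Request:
step_arm --series "-0.1 -0.02 -0.12 0 0.08 0 55; -0.2 -0.04 -0.24 0 0.17 0 50; -0.3 -0.06 -0.36 0 0.26 0 50; -0.4 -0.08 -0.48 0 0.35 0 50; -0.483 -0.09 -0.568 0 0.445 0 50; -0.483 -0.09 -0.568 0 0.445 0 50; -0.483 -0.09 -0.568 0 0.445 0 50; -0.483 -0.09 -0.568 0 0.445 0 50"

```text
time_s: 28.25
tool_pos: [0.4496, -0.1192, 0.358]
eef_rot: [-0.003, 0.708, 0.706, -0.001]
ft_force: [-0.1, 0.9, -0.1]
grip_width: 0.585
finger_force: 0.0
```

Request:
step_arm --series "0 0 0 0 0 0 50"

```text
time_s: 28.35
tool_pos: [0.4498, -0.1182, 0.3581]
eef_rot: [-0.003, 0.708, 0.707, -0.001]
ft_force: [-0.0, 0.1, 0.4]
grip_width: 0.586
finger_force: 0.0
```

```bash
python3 - <<'E'
from go import *
to(([.421,-.2594,.34],ori(89.6)),([.421,-.2594,.275],ori(89.6)))
E
```

```text
t 28.35 q [ 0.84  0.15 -0.72  1.44  0.1   1.59  0.13] p [ 0.4498 -0.1182  0.3581] grip 50.1 ff 0.0 F [-0.   0.1  0.4]
 R [[0.001, 1.0, -0.005], [1.0, -0.001, 0.002], [0.002, -0.005, -1.0]]
 -> [-0.471 -0.095  0.06 ] [-0.003 -0.001  0.004]
 -> [-0.471 -0.094  0.276] [-0.003 -0.001  0.004]
```

Request:
step_arm --series "-0.16 -0.03 0.02 0 0 0 50; -0.32 -0.06 0.04 0 0 0 50; -0.471 -0.095 0.06 0 0 0 50; -0.471 -0.095 0.06 0 0 0 50; -0.471 -0.094 0.15 0 0 0 50; -0.471 -0.094 0.2 0 0 0 50; -0.471 -0.094 0.2 0 0 0 50; -0.471 -0.094 0.2 0 0 0 50"

```text
time_s: 29.15
tool_pos: [0.4219, -0.2597, 0.2994]
eef_rot: [-0.001, 0.708, 0.706, -0.0]
ft_force: [-0.0, 0.9, 0.3]
grip_width: 0.584
finger_force: 0.0
```

```bash
python3 - <<'E'
from go import *
to(([.421,-.2594,.245],ori(89.6)))
E
```

```text
t 29.15 q [ 1.02  0.22 -0.61  1.5   0.13  1.46  0.4 ] p [ 0.4219 -0.2597  0.2994] grip 49.9 ff 0.0 F [-0.   0.9  0.3]
 R [[0.002, 1.0, -0.002], [1.0, -0.002, 0.002], [0.002, -0.002, -1.0]]
 -> [ 0.001 -0.003  0.181] [-0.001 -0.001  0.003]
```

Request:
step_arm --series "0 -0.003 0.09 0 0 0 50; 0 -0.003 0.18 0 0 0 50; 0 -0.003 0.18 0 0 0 50; 0 -0.003 0.18 0 0 0 35; 0 -0.003 0.18 0 0 0 15; 0 -0.003 0.18 0 0 0 15; 0 -0.003 0.18 0 0 0 15" --force 40

```text
time_s: 29.85
tool_pos: [0.421, -0.2608, 0.2478]
eef_rot: [-0.0, 0.709, 0.705, -0.0]
ft_force: [-4.0, 2.4, 6.5]
grip_width: 0.263
finger_force: 38.9
```

```bash
python3 - <<'E'
from go import *
s,p,R=st()
o=np.array([0.045,.165]); G=[]
for a in (50,40,30,20,10,0,-3):
    a0=np.radians(60); b=np.radians(a); dx=-.11*(np.cos(b)-np.cos(a0)); dz=.11*(np.sin(b)-np.sin(a0))
    G.append((p+[0.0,-dx,dz],R))
to(*G)
E
```

```text
t 29.85 q [ 1.02  0.24 -0.61  1.61  0.14  1.34  0.39] p [ 0.421  -0.2608  0.2478] grip 22.4 ff 38.9 F [-4.   2.4  6.5]
 R [[0.005, 1.0, -0.0], [1.0, -0.005, 0.0], [0.0, -0.0, -1.0]]
 -> [ 0.052 -0.     0.037] [0. 0. 0.]
 -> [ 0.098 -0.     0.082] [0. 0. 0.]
 -> [ 0.134 -0.001  0.134] [0. 0. 0.]
 -> [ 0.161 -0.001  0.192] [0. 0. 0.]
 -> [ 0.178 -0.001  0.254] [0. 0. 0.]
 -> [ 0.183 -0.001  0.318] [0. 0. 0.]
 -> [ 0.183 -0.001  0.337] [0. 0. 0.]
```

Request:
step_arm --series "0.052 0 0.037 0 0 0 15; 0.098 0 0.082 0 0 0 15; 0.134 0 0.134 0 0 0 15; 0.161 0 0.192 0 0 0 15; 0.178 0 0.254 0 0 0 15; 0.183 0 0.318 0 0 0 15; 0.183 0 0.337 0 0 0 15; 0.183 0 0.337 0 0 0 15"

```text
time_s: 30.65
tool_pos: [0.4212, -0.2041, 0.1454]
eef_rot: [-0.002, 0.708, 0.706, 0.001]
ft_force: [-2.9, 4.9, 4.4]
grip_width: 0.267
finger_force: 44.4
```

```bash
python3 - <<'E'
from go import *
from meas import *
s,p,R=st(); to(([.4213,-.2062,.1528],R))
c=cap("side"); g=c["img"].astype(int); print((g[196:212,358:372].sum(2)//3))
E
```

```text
t 30.65 q [ 0.94  0.28 -0.63  1.84  0.18  1.09  0.24] p [ 0.4212 -0.2041  0.1454] grip 22.8 ff 44.4 F [-2.9  4.9  4.4]
 R [[0.003, 1.0, -0.002], [1.0, -0.003, 0.003], [0.003, -0.002, -1.0]]
 -> [-0.007  0.    -0.025] [0. 0. 0.]
[[134 126 121 121 122 124 125 125 121 117 114 116 123 129]
 [131 125 119 117 116 117 119 117 114 111 109 112 120 126]
 [124 120 117 114 110 110 111 111 109 106 107 112 120 126]
 [120 118 118 115 111 111 111 110 109 109 111 116 122 126]
 [118 118 118 116 117 121 124 124 121 120 121 123 125 126]
 [118 117 116 115 119 130 137 141 139 135 134 133 128 125]
 [115 114 113 113 119 131 143 148 146 142 141 137 128 126]
 [112 112 112 115 122 134 144 148 146 141 137 133 128 125]
 [111 113 117 128 138 140 145 148 145 137 131 127 126 126]
 [118 130 147 163 169 154 147 148 144 138 132 128 128 128]
 [150 172 189 199 193 167 150 147 143 138 133 130 129 130]
 [192 204 212 214 205 180 156 147 146 142 134 130 129 128]
 [213 217 219 218 212 194 163 147 155 160 152 143 135 129]
 [219 219 219 219 214 197 161 140 155 167 165 160 153 144]
 [220 220 220 217 208 185 149 133 148 161 166 167 165 161]
 [221 221 221 216 198 171 143 136 144 153 161 164 166 167]]
```

Request:
step_arm --series "0 0 0.02 0 0 0 15; 0 0 0.02 0 0 0 15; 0 0 0.02 0 0 0 15"

```text
time_s: 31.0
tool_pos: [0.4213, -0.2044, 0.1425]
eef_rot: [-0.001, 0.708, 0.706, -0.0]
ft_force: [-10.2, 6.6, 21.5]
grip_width: 0.258
finger_force: 46.2
```

```bash
python3 - <<'E'
from go import *
from meas import *
s,p,R=st(); to(); print(s["wrist_torque"])
c=cap("side");
h=c["img"].astype(int)
for z in(.165,.175,.185): print(z,proj(c,[.4213,-.2044,z]).round(1), proj(c,[.4213,-.2044-.04,z]).round(1))
g=h.max(2); print(g[172:200,355:382:1])
E
```

```text
t 31.0 q [ 0.94  0.28 -0.63  1.84  0.18  1.08  0.24] p [ 0.4213 -0.2044  0.1425] grip 22.0 ff 46.2 F [-10.2   6.6  21.5]
 R [[0.004, 1.0, -0.002], [1.0, -0.004, 0.001], [0.001, -0.002, -1.0]]
[ 1.18733524  2.05837286 -0.12806112]
0.165 [[368.7 187.8]] [[375.9 184. ]]
0.175 [[368.8 185.1]] [[376.1 181.4]]
0.185 [[369.  182.4]] [[376.2 178.7]]
[[135 115 106 105 105 105 104 106 107 106 105 105 106 106 106 107 106 107
  108 108 108 109 110 113 121 129 135]
 [142 121 108 106 110 110 107 107 107 107 106 105 106 106 106 106 107 108
  108 108 107 108 110 116 125 131 132]
 [145 127 110 108 112 114 108 107 108 107 104 104 105 105 106 106 106 107
  108 108 108 109 110 118 128 133 126]
 [150 136 117 109 112 115 110 107 106 106 105 104 105 105 106 107 107 107
  107 108 108 109 110 117 127 128 121]
 [167 157 133 112 110 112 111 107 106 105 104 104 105 106 107 107 107 108
  107 108 108 109 110 114 121 121 116]
 [196 187 154 118 107 108 108 107 104 104 104 104 105 105 106 108 109 108
  107 108 107 109 111 115 116 117 115]
 [202 196 166 127 110 107 107 107 104 103 103 104 106 107 110 110 109 108
  10
[... 1708 characters left out ...]
 129 131 133 133 134]
 [139 133 130 128 127 129 128 129 129 126 122 124 128 127 131 145 151 129
  113 111 118 126 131 132 132 132 133]
 [150 148 142 133 128 127 128 128 128 128 126 125 126 124 129 144 150 136
  125 124 127 130 131 132 132 131 132]
 [159 157 152 144 134 129 126 125 127 128 126 123 120 118 122 135 141 135
  130 130 130 131 132 131 131 131 133]
 [162 156 152 148 142 136 127 120 120 121 120 117 114 111 116 125 131 131
  130 130 129 130 131 131 131 132 131]
 [158 152 149 148 146 142 132 118 114 114 114 111 109 108 113 122 128 130
  129 130 130 129 130 130 131 131 132]
 [152 149 148 147 147 146 138 124 116 115 113 112 111 113 118 125 129 129
  129 130 129 129 130 130 131 131 131]]
```

Request:
step_arm --series "0 0 0 0 0 0 15; 0 0 0 0 0 0 15; 0 0 0 0 0 0 15; 0 0 0 0 0 0 15; 0 0 0 0 0 0 15; 0 0 0 0 0 0 15; 0 0 0 0 0 0 15; 0 0 0 0 0 0 15"

```text
time_s: 31.85
tool_pos: [0.4213, -0.2045, 0.1426]
eef_rot: [-0.001, 0.709, 0.706, -0.0]
ft_force: [-8.7, 7.0, 20.6]
grip_width: 0.264
finger_force: 46.2
```

Request:
step_arm --series "0 0 0 0 0 0 15; 0 0 0 0 0 0 15; 0 0 0 0 0 0 15; 0 0 0 0 0 0 15"

```text
time_s: 32.25
tool_pos: [0.4213, -0.2044, 0.1426]
eef_rot: [-0.001, 0.709, 0.706, -0.0]
ft_force: [-9.0, 8.0, 21.2]
grip_width: 0.261
finger_force: 46.2
```

Request:
step_arm --series "0 0 -0.039 0 0 0 15; -0.005 0 -0.103 0 0 0 15; -0.022 0 -0.165 0 0 0 15; -0.049 0 -0.223 0 0 0 15; -0.085 0 -0.275 0 0 0 15; -0.131 0 -0.32 0 0 0 15; -0.183 0 -0.357 0 0 0 15; -0.183 0 -0.357 0 0 0 15"

```text
time_s: 33.05
tool_pos: [0.421, -0.2602, 0.2458]
eef_rot: [-0.002, 0.71, 0.704, 0.002]
ft_force: [-1.3, 3.1, -1.7]
grip_width: 0.262
finger_force: 41.7
```

Request:
step_arm --series "0 0 0 0 0 0 40; 0 0 0 0 0 0 45; 0 0 0 0 0 0 45; 0 0 -0.08 0 0 0 45; 0 0 -0.2 0 0 0 45; 0 0 -0.35 0 0 0 45; 0 0 -0.35 0 0 0 45; 0 0 -0.35 0 0 0 45"

```text
time_s: 33.85
tool_pos: [0.4219, -0.2613, 0.3524]
eef_rot: [0.001, 0.709, 0.706, 0.0]
ft_force: [-0.1, 0.3, -0.7]
grip_width: 0.521
finger_force: 0.0
```

```bash
python3 - <<'E'
from go import *
to(([.30,-.35,.36],ori(89.6)))
E
```

```text
t 33.85 q [ 1.02  0.21 -0.62  1.39  0.12  1.58  0.41] p [ 0.4219 -0.2613  0.3524] grip 44.5 ff 0.0 F [-0.1  0.3 -0.7]
 R [[0.004, 1.0, 0.002], [1.0, -0.004, -0.001], [-0.001, 0.002, -1.0]]
 -> [-0.298 -0.405 -0.026] [0.002 0.001 0.002]
```

Request:
step_arm --series "-0.05 -0.1 -0.02 0 0 0 45; -0.1 -0.2 -0.02 0 0 0 45; -0.2 -0.3 -0.02 0 0 0 45; -0.3 -0.4 -0.02 0 0 0 45; -0.3 -0.4 -0.02 0 0 0 45; -0.3 -0.4 -0.02 0 0 0 45; -0.3 -0.4 -0.02 0 0 0 45"

```text
time_s: 34.55
tool_pos: [0.3012, -0.3492, 0.3561]
eef_rot: [-0.001, 0.708, 0.706, 0.001]
ft_force: [-0.0, -0.4, -0.3]
grip_width: 0.522
finger_force: 0.0
```

```bash
python3 - <<'E'
from go import *
from meas import *
to()
t=cap("top"); s=cap("side"); i0=cv2.imread("pics/top0.png")[:,:,::-1]; s0=cv2.imread("pics/side0.png")[:,:,::-1]
K=kern(t,(340,195,400,235),60); print([(plane(t,k,.026)[:2]*1000).round(1).tolist() for k in K])
print("side kern",[k.round(1).tolist() for k in kern(s,(350,205,375,222),30)])
m=np.zeros((400,640),np.uint8); m[222:238,388:412]=(t["img"][222:238,388:412].max(2)<45); ys,xs=np.nonzero(m); print("knob",len(xs),xs.mean(),ys.mean())
m=np.zeros((400,640),np.uint8); m[222:238,388:412]=(i0[222:238,388:412].max(2)<45); ys,xs=np.nonzero(m); print("knob0",len(xs),xs.mean(),ys.mean())
for n,a,b,roi in(("top",t["img"],i0,(190,40,470,250)),("side",s["img"],s0,(130,120,470,310))):
    d=(np.abs(a.astype(int)-b).max(2)>40).astype(np.uint8); M=np.zeros_like(d); M[roi[1]:roi[3],roi[0]:roi[2]]=1
    k,l,st_,ce=cv2.connectedComponentsWithStats(cv2.dilate(d&M,np.ones((3,3))))
    print(n,[st_[i].tolist() for i in range(1,k) if st_[i,4]>25])
E
```

```text
t 34.55 q [ 1.27  0.12 -0.5   1.46  0.06  1.58  0.77] p [ 0.3012 -0.3492  0.3561] grip 44.6 ff 0.0 F [-0.  -0.4 -0.3]
 R [[0.003, 1.0, -0.001], [1.0, -0.003, 0.003], [0.003, -0.001, -1.0]]
[[509.1, -227.1], [487.8, -224.2], [467.0, -225.0]]
side kern [[355.0, 207.4], [365.0, 210.6], [367.1, 213.4], [360.9, 212.6], [357.0, 215.0], [361.4, 216.9]]
knob 0 nan nan
knob0 0 nan nan
top [[279, 168, 9, 9, 57], [286, 177, 5, 6, 27], [337, 212, 49, 14, 334], [250, 215, 34, 24, 494]]
side [[420, 119, 7, 12, 74], [435, 119, 12, 15, 115], [454, 137, 17, 20, 281], [269, 203, 13, 19, 118], [341, 212, 29, 22, 217], [450, 215, 17, 10, 119], [444, 221, 27, 16, 180], [277, 255, 30, 25, 459]]<stdin>:7: RuntimeWarning: Mean of empty slice.
  ret = ret.dtype.type(ret / rcount)
<stdin>:8: RuntimeWarning: Mean of empty slice.
```

```bash
python3 -c "
from workcell import job; print(job.hand_in())"
```

```text
the job is handed in; nothing more can be done
None
```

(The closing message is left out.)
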